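# Run the specimen tubes through the analyser and crate them

## Task

Work along the orange rack from the robot's left to its right: take each tube, tip it into the analyser's well so that its flange passes under the steel lip, straighten it and let it stand upright on the bottom of the well, then press the start button fully down. After its reading take the tube out again before running the next, and stand it in a cell of the grey crate, one tube per cell, so that at the end all the tubes stand in the crate. Do not disturb the jar, paper roll, cup and stapler.

Things in the scene. Friction and masses are not known exactly. Their poses are not given: they have to be found in the camera images.
- tube_a: specimen tube, round: barrel 16 mm across, 70 mm long, flat foot with rim bevelled 2 mm; then a white flange 46 mm across, 5 mm thick (70 to 75 mm above the foot); then a cap 20 mm across, 50 mm tall (75 to 125 mm above the foot) to grip it by; 40 g. Origin: centre of the foot's underside, z up through the cap. Starts in the rack's hole nearest the robot's left (+y of the rack). May be absent.
- tube_b: specimen tube, round: barrel 16 mm across, 70 mm long, flat foot with rim bevelled 2 mm; then a white flange 46 mm across, 5 mm thick (70 to 75 mm above the foot); then a cap 20 mm across, 50 mm tall (75 to 125 mm above the foot) to grip it by; 40 g. Origin: centre of the foot's underside, z up through the cap. Starts in the rack's hole in the middle. May be absent.
- tube_c: specimen tube, round: barrel 16 mm across, 70 mm long, flat foot with rim bevelled 2 mm; then a white flange 46 mm across, 5 mm thick (70 to 75 mm above the foot); then a cap 20 mm across, 50 mm tall (75 to 125 mm above the foot) to grip it by; 40 g. Origin: centre of the foot's underside, z up through the cap. Starts in the rack's hole nearest the robot's right (-y of the rack). May be absent.
- rack: fixed orange tube rack, 60 x 180 x 55 mm (x, y, z), origin at the centre of its underside. Three round holes 21 mm across in a row along its y axis, at y = +60, 0 and -60 mm, 45 mm deep (floors 10 mm above the origin).
- analyser: fixed white bench analyser. Origin: on the table, on the axis of the sample well; x points from the well to the machine's body, which stands from x = 35 to 265 mm, 220 mm wide and 85 mm tall. The well is a round vertical bore 27 mm across in a grey block 70 x 70 mm and 50 mm tall: its mouth is 50 mm and its bottom 15 mm above the origin.
- lip_tip (a point): tip of the steel hold-down lip, 24 mm wide (y), 6 mm thick, that reaches from the body over the well's far edge; point on its underside, x = 14 mm, 101 mm above the analyser's origin. A tube lowered upright strikes it with its flange: enter with the top leaning to the analyser's -x (about 12 degrees) until the foot almost touches the bottom, then straighten, flange passing under.
- well (a point): centre of the well's bottom, 15 mm above the analyser's origin; axes as the analyser's. A seated tube's origin lies within 9 mm of here, tilted under 0.12 rad.
- start (a joint): travel of the white start button, 0 (up) to 0.006 m (fully down, about 5 N); it is sprung; press it fully, beyond 0.005 m.
- start_top (a point): centre of the start button's top (28 mm across), 107 mm above the analyser's origin at rest (it sinks with the button), on the machine's top, 100 mm behind and 65 mm to the right (-y) of the well; it is pressed straight down.
- crate: loose grey crate, 127 x 127 mm and 86 mm tall, about 0.9 kg, origin at the centre of its underside; walls, cross dividers and floor 5 mm thick, so four cells 56 mm square, centred at x, y = +-30.5 mm; the dividers are as tall as the walls, and a standing tube's flange lies just below the rim.
- strip_jar: bystander: closed white jar, 48 mm across, 85 mm tall; origin under its centre. Leave alone.
- tape_roll: bystander: standing roll of paper, 60 mm across, 57 mm tall; origin under its centre. Leave alone.
- cup: bystander: white plastic cup, 64 mm across, 60 mm tall; origin under its centre. Leave alone.
- stapler: bystander: black stapler, 110 x 32 x 40 mm; origin under its centre. Leave alone.
Mind the look-alikes: they are no part of the job. Leave any blue or pink look-alike of the tube_c alone.

How it is judged:
On the way, in this order (a step that is already met when the one before it is completed fails the run):
1. the tube from the rack's left hole stands upright on the bottom of the well, flange under the lip, let go (horizontal distance between tube_a and well below 0.009 m and distance between tube_a and well below 0.011 m and angle between tube_a's own z axis and vertical below 0.12 rad and contact force between tube_a and the fingers below 0.1 N), for 0.2 s.
2. with that tube standing so in the well, the start button is pressed fully down (its top 4.5 mm lower relative to the tube's foot than at rest) (horizontal distance between tube_a and well below 0.009 m and distance between tube_a and well below 0.011 m and angle between tube_a's own z axis and vertical below 0.12 rad and z of tube_a in the frame of well below 0.002 m and z of tube_a in the frame of start_top above -0.0875 m), for 0.1 s.
3. the tube from the rack's middle hole stands upright on the bottom of the well, flange under the lip, let go (horizontal distance between tube_b and well below 0.009 m and distance between tube_b and well below 0.011 m and angle between tube_b's own z axis and vertical below 0.12 rad and contact force between tube_b and the fingers below 0.1 N), for 0.2 s.
4. with that tube standing so in the well, the start button is pressed fully down (its top 4.5 mm lower relative to the tube's foot than at rest) (horizontal distance between tube_b and well below 0.009 m and distance between tube_b and well below 0.011 m and angle between tube_b's own z axis and vertical below 0.12 rad and z of tube_b in the frame of well below 0.002 m and z of tube_b in the frame of start_top above -0.0875 m), for 0.1 s.
5. the tube from the rack's right hole stands upright on the bottom of the well, flange under the lip, let go (horizontal distance between tube_c and well below 0.009 m and distance between tube_c and well below 0.011 m and angle between tube_c's own z axis and vertical below 0.12 rad and contact force between tube_c and the fingers below 0.1 N), for 0.2 s.
6. with that tube standing so in the well, the start button is pressed fully down (its top 4.5 mm lower relative to the tube's foot than at rest) (horizontal distance between tube_c and well below 0.009 m and distance between tube_c and well below 0.011 m and angle between tube_c's own z axis and vertical below 0.12 rad and z of tube_c in the frame of well below 0.002 m and z of tube_c in the frame of start_top above -0.0875 m), for 0.1 s.
At the end, for the whole second after the job is handed in: every tube present stands in the crate, one per cell: its foot within 60 mm of the crate's centre along both crate axes and less than 25 mm above the crate's underside, tilted less than 0.4 rad, feet more than 30 mm apart, at rest, crate level (x of tube_a in the frame of crate between -0.06 and 0.06 m and y of tube_a in the frame of crate between -0.06 and 0.06 m and z of each of tube_a, tube_b, tube_c in the frame of crate below 0.025 m and angle between each of tube_a, tube_b, tube_c's own z axis and vertical below 0.4 rad and linear speed of each of tube_a, tube_b, tube_c below 0.02 m/s and x of tube_b in the frame of crate between -0.06 and 0.06 m and y of tube_b in the frame of crate between -0.06 and 0.06 m and x of tube_c in the frame of crate between -0.06 and 0.06 m and y of tube_c in the frame of crate between -0.06 and 0.06 m and horizontal distance between tube_a and tube_b above 0.03 m and horizontal distance between each of tube_a, tube_b and tube_c above 0.03 m and angle between crate's own z axis and vertical below 0.05 rad); the robot touches nothing.
It fails at once if the jar is moved more than 30 mm (distance of strip_jar from where it was at the start of the episode above 0.03 m).
It fails at once if the paper roll is moved more than 30 mm (distance of tape_roll from where it was at the start of the episode above 0.03 m).
It fails at once if the cup is moved more than 30 mm (distance of cup from where it was at the start of the episode above 0.03 m).
It fails at once if the stapler is moved more than 30 mm (distance of stapler from where it was at the start of the episode above 0.03 m).
Of tube_a, tube_b, tube_c only 2 to 3 are there at a start; the rules pass over those that are not, and their reading is None.
At some moment in a run one of crate may be knocked a few centimetres aside while the robot is not near it.
It also fails if it takes over 210 s, if anything falls off the work surface, if the arm or the gripper's body presses on something with over 40 N, if the wrist force passes 120 N, or if a joint passes its speed limit or range.

## Robot

A 6-joint arm with a two-finger parallel gripper is mounted at the origin on the work surface. World frame = base frame: x ahead of the robot, y to its left, z up, the work surface at z = 0. Lengths are in m, angles in rad, forces in N, time in s.
With the tool pointing down it reaches from about 0.25 to 0.725 m from the base axis. Payload 4 kg.
Tool frame: the origin (TCP) lies midway between the tips of the shut fingers; the grasp point (between the pads) lies 19 mm behind it; z points along the fingers, y is the line along which they close (so a half turn about z gives the same grasp; the last joint's range is limited). The gripper opens to 85 mm and grips with 20 to 120 N. Pads are 22 mm wide; open, the fingers measure 114 mm over their backs; the gripper's body (76 mm by 85 mm) begins 54 mm behind the grasp point. The pads swing forward as they close: fully open they stand 13 mm farther back than shut.
Start: joints at [-1.214, 0.241, 0.005, 1.335, 0, 1.571], TCP at [0.175, -0.469, 0.231] pointing down, gripper open.
Joint ranges: [-2.72, 2.72], [-1.05, 1.87], [-1.09, 1.28], [-1.99, 2.15], [-1.42, 1.44], [-3.14, 3.14]. Speed limits (rad/s): [2.79, 2.79, 3.14, 3.14, 3.14, 3.14].

## Interface

Orientations are given as a unit quaternion [x, y, z, w].
In Python, from workcell import get_obs, camera, job_done, silhouettes gives the robot as it stands. The module is installed in compiled form; this text tells all that it offers.
- The arm moves only by the tool drive_tool, never from a script. Its argument "increments" is a list of rows, each a list of 3 entries, a list of its own where there are three numbers: the shift along the world's x, y, z in mm, then the turn, a rotation vector about the world's x, y, z in degrees, then the opening, from 0 (shut) to 1 (fully open). A call has 1 to 8 rows; each row shifts and turns the commanded pose from where the row before left it; what a row does not reach is not made up. A row lasts 1/12 s, in which the tool goes at most 41.7 mm and 7.16 degrees, less where a joint would pass 70% of its speed; a pose out of reach is approached as far as the arm can. A call is refused whole if a number of a shift passes 41.7 or a number of a turn 7.16, either way. A call with a gripper value outside its range is refused whole. The fingers move at their own pace and stop on an object; the grip force is fixed at half the most. Time passes only in rows, so rows that do not move let the fingers close. It gives the time, the measured TCP pose, the force, the opening and the grip force at its end, in the units of the state.
- get_obs(): the state, without advancing time (a new reading comes with each control period).
- camera(name): name is "scene" or "top"; returns a dict with "image" (384x512x3 uint8, red, green, blue), "K" (3x3 intrinsics, pixels), "view" (4x4, takes a point from world to camera coordinates). Camera axes: x right, y down, z forward; pixel columns grow to the right and rows downward; lengths in m; the calibration is good to about 2 mm. A picture is of the moment at which its call begins. There is no depth.
- job_done(): hands the job in; it is judged then, once.
Trained networks look in a picture, given as the dict that the camera call returned (one of the last four; its "shot" number tells which), for a name from the list of things; names that differ only in an ending like _2 or _b are one class to them, and where a whole thing is asked for, a point or a joint stands for the part that bears it (a point fixed in the world has none). Each returns a list of dicts, best first, with "conf" (0 to 1); they miss things now and then, are a little off and sometimes report something else, mostly with a low value. They report only what shows in the picture. A call takes as long as a camera call. They do not tell look-alikes from the thing itself.
- silhouettes(query, picture): "region" (384x512 bool, what is visible of it) and "bbox" ([left, top, right, bottom] in pixels, round what is visible of it).
The state is a dict: "clock": time; "joint_pos": joint angles; "joint_vel": joint speeds; "tau": joint torques, N m; "eef_pos": TCP position; "tool_rot": TCP orientation; "ft_force": force on the tool from outside, world axes, zero at the start; "ft_torque": the same for the moment, N m; "grip_width": finger opening in m; "grasp_force": force on a finger pad.
Only numpy, scipy, OpenCV 4.12 (cv2) and the standard library are available. Lean on these libraries where they do the work, as an engineer would, in place of code of your own. Each camera call takes 0.05 s, during which the arm holds its last target. There are 200 camera calls.

## Working session

There is one attempt and no reset: what is moved stays moved. The work goes in short steps, Python scripts to look and compute and a tool call to move; the robot and the scene stay as the last step left them, time stands still between calls to the robot, and variables do not carry over. Pictures are saved under pics/ and viewed, at most 14 in all, crops included, and the job is handed in when it is done.

Besides the shell and the picture viewer there is one more tool, called after "Request:" in YAML: its name, and indented under it one key for each argument. drive_tool: Moves the arm, as the interface text tells. Its arguments: {"type":"object","properties":{"increments":{"type":"array"}},"required":["increments"]}

```bash
mkdir -p pics; cat > h.py <<'E'
import numpy as np, cv2
from workcell import get_obs, camera, job_done, silhouettes
def save(n,im,s=1): cv2.imwrite(f'pics/{n}.png',cv2.resize(im,None,fx=s,fy=s,interpolation=cv2.INTER_CUBIC)[:,:,::-1])
def proj(c,P):
    P=np.atleast_2d(P); q=P@c['view'][:3,:3].T+c['view'][:3,3]; q=q@c['K'].T; return q[:,:2]/q[:,2:]
def ray(c,uv):
    R=c['view'][:3,:3];t=c['view'][:3,3]; d=R.T@np.linalg.solve(c['K'],[uv[0],uv[1],1]); return -R.T@t,d
def atz(c,uv,z):
    o,d=ray(c,uv); return o+d*(z-o[2])/d[2]
def tri(c1,a,c2,b):
    A=[];B=[]
    for c,u in((c1,a),(c2,b)):
        o,d=ray(c,u); d/=np.linalg.norm(d); M=np.eye(3)-np.outer(d,d); A.append(M);B.append(M@o)
    return np.linalg.lstsq(np.vstack(A),np.hstack(B),rcond=None)[0]
E
python3 - <<'E'
from h import *
import pickle
s=camera('scene');t=camera('top')
print(s['K'],s['view'],t['K'],t['view'])
pickle.dump((s,t),open('p0.pkl','wb'))
save('s0',s['image'],1.5);save('t0',t['image'],1.5)
for q in ['tube_a','rack','analyser','crate','start','strip_jar','tape_roll','cup','stapler']:
    for n,c in(('s',s),('t',t)):
        print(q,n,[(np.round(d['bbox']).tolist(),round(d['conf'],2)) for d in silhouettes(q,c)][:6])
print(get_obs())
E
```

```text
[[392.93148799   0.         261.99222968]
 [  0.         392.93148799 193.69011845]
 [  0.           0.           1.        ]] [[ 0.62389764  0.78149989 -0.00310939 -0.35718701]
 [ 0.43547854 -0.35095542 -0.82896847 -0.16217752]
 [-0.64893003  0.5158374  -0.55928669  1.42020312]
 [ 0.          0.          0.          1.        ]] [[364.84774344   0.         253.96714741]
 [  0.         364.84774344 193.0207252 ]
 [  0.           0.           1.        ]] [[ 0.01333465 -0.99990046 -0.00461096  0.00855942]
 [-0.97998825 -0.01215289 -0.198684    0.5324259 ]
 [ 0.19860818  0.00716807 -0.98005276  0.94578866]
 [ 0.          0.          0.          1.        ]]
tube_a s [([285.0, 160.0, 302.0, 196.0], 0.82), ([319.0, 161.0, 334.0, 199.0], 0.69), ([332.0, 128.0, 344.0, 156.0], 0.56), ([302.0, 138.0, 313.0, 162.0], 0.56), ([279.0, 127.0, 293.0, 166.0], 0.53), ([316.0, 131.0, 330.0, 158.0], 0.48)]
tube_a t [([150.0, 210.0, 166.0, 231.0], 0.81), ([151.0, 248.0, 161.0, 267.0], 0.81), ([168.0, 167.0, 184.0, 183.0], 0.72), ([127.0, 208.0, 145.0, 224.0], 0.59), ([189.0, 188.0, 204.0, 207.0], 0.56)
[... 919 characters left out ...]
1)]
{'clock': 1.0, 'joint_pos': array([-1.21398694e+00,  2.40560788e-01,  4.99879980e-03,  1.33520979e+00,
        4.78790912e-06,  1.57080526e+00]), 'joint_vel': array([-0.0010133 , -0.00087414,  0.00022664,  0.00047406,  0.00277379,
       -0.00042483]), 'tau': array([-2.53895514e-04, -3.72217441e+01,  2.52694935e+01,  1.05480325e-03,
       -1.12990115e-04, -4.78971231e-06]), 'eef_pos': array([ 0.1746429 , -0.4685031 ,  0.23132561]), 'tool_rot': array([9.84128841e-01, 1.77455415e-01, 4.53462537e-06, 1.16569637e-05]), 'ft_force': array([-0.51408951,  0.55042044,  0.31520672]), 'ft_torque': array([-0.02706588, -0.04884981, -0.04095424]), 'grasp_force': 0.0, 'grip_width': 0.0855930557899518}
```

View pics/s0.png

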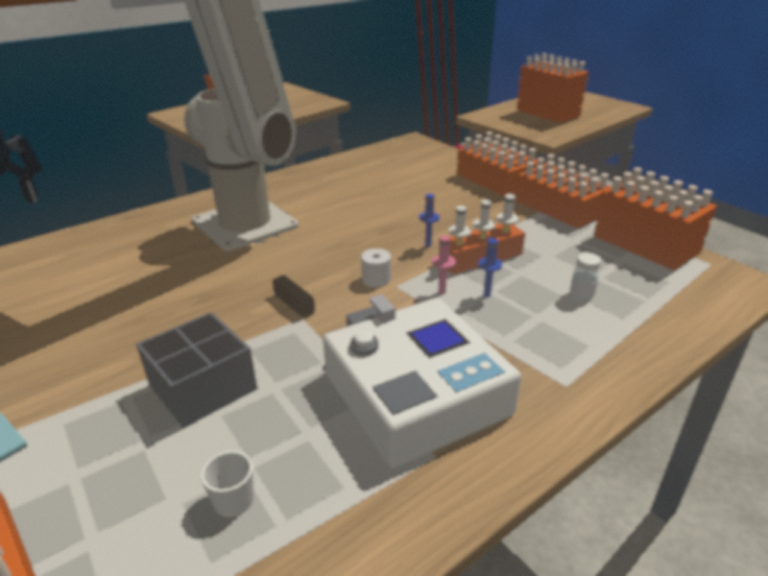

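View pics/t0.png

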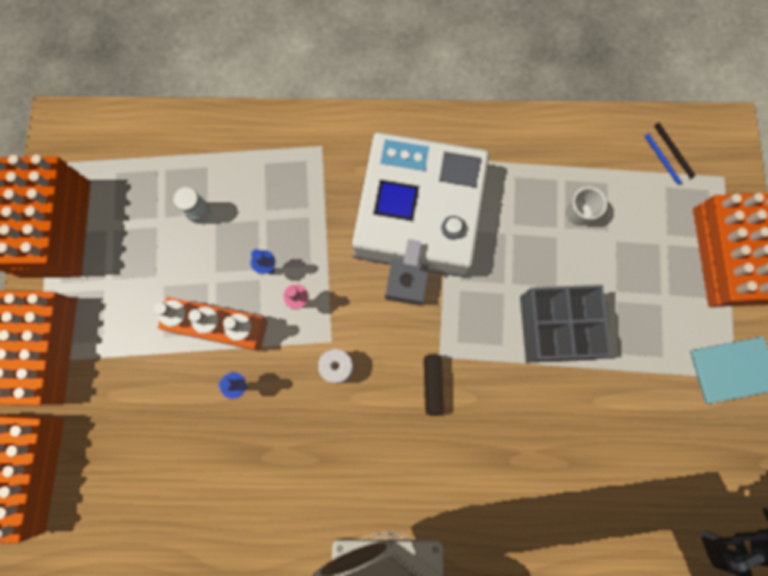

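The top view shows three white tubes in the orange rack, at about (170,312), (203,320) and (237,325) in the 1.5x picture. The look-alikes stand outside the rack: blue at (262,262) and (232,385), pink at (295,297). The analyser's well block is at (407,282), its button at (455,228), and the crate at (570,323). Next I fit models to these and check them in an enlarged overlay.

```bash
cat > fit.py <<'E'
from h import *
import pickle
from scipy.optimize import minimize
def box(x0,x1,y0,y1,z0,z1): return np.array([[x,y,z] for x in(x0,x1) for y in(y0,y1) for z in(z0,z1)])/1e3
def cyl(x,y,r,z0,z1): 
    a=np.linspace(0,2*np.pi,24,endpoint=False); return np.array([[x+r*np.cos(k),y+r*np.sin(k),z] for k in a for z in(z0,z1)])/1e3
ANA=[box(35,265,-110,110,0,85),box(-35,35,-35,35,0,50),cyl(100,-65,14,85,107),box(14,35,-12,12,85,107)]
CRATE=[box(-63.5,63.5,-63.5,63.5,0,86)]
def tf(P,p):
    c,s=np.cos(p[2]),np.sin(p[2]); return P@np.array([[c,s,0],[-s,c,0],[0,0,1]])+[p[0],p[1],p[3] if len(p)>3 else 0]
def ras(c,parts,p,S=4):
    m=np.zeros((384,512),np.uint8)
    for P in parts:
        h=cv2.convexHull(proj(c,tf(P,p)).astype(np.float32))
        b=np.zeros_like(m); cv2.fillConvexPoly(b,np.round(h*256).astype(np.int32),255,cv2.LINE_AA,8); m=np.maximum(m,b)
    return m/255.
def fit(views,parts,p0):
    def cost(q):
        p=np.array(q)*[.01,.01,.05]+p0
        e=0
        for c,M in views:
            m=ras(c,parts,p); e+=np.abs(m-M).sum()/M.sum()
        return e
    best=min((minimize(cost,i,method='Nelder-Mead',options=dict(initial_simplex=np.array(i)+np.array([[0,0,0],[1,0,0],[0,1,0],[0,0,1.]])*2,xatol=.005,fatol=1e-5)) for i in([0,0,0],[1,-1,1],[-1,1,-1])),key=lambda r:r.fun)
    return best.x*[.01,.01,.05]+p0,best.fun
E
python3 - <<'E'
from fit import *
s=camera('scene');t=camera('top')
g=lambda q,c,i=0: silhouettes(q,c)[i]['region'].astype(float)
# init from top
def run(q,parts,ang0,zc):
    Ms,Mt=g(q,s),g(q,t)
    v,u=np.nonzero(Mt); c=atz(t,(u.mean(),v.mean()),zc)
    out=[]
    for nm,V in(('both',[(s,Ms),(t,Mt)]),('t',[(t,Mt)]),('s',[(s,Ms)])):
        r=fit(V,parts,np.array([*c[:2],ang0])-(np.array([.1*np.cos(ang0),.1*np.sin(ang0),0]) if q=='analyser' else 0))
        print(q,nm,np.round(r[0],4),round(r[1],3)); out.append(r[0])
    return out[0]
pa=run('analyser',ANA,-.2,.05); pc=run('crate',CRATE,0.,.05)
pickle.dump((pa,pc),open('pose.pkl','wb'))
def ov(c,lo,hi,f=1):
    # lo=(u0,v0) crop hi
    k=400/(hi[0]-lo[0]); im=cv2.resize(c['image'][lo[1]:hi[1],lo[0]:hi[0]],(400,300),interpolation=cv2.INTER_CUBIC)
    for P,p in [(x,pa) for x in ANA]+[(x,pc) for x in CRATE]+[(cyl(0,0,13.5,50,50),pa)]:
        h=cv2.convexHull(proj(c,tf(P,p)).astype(np.float32)); h=((h+.5-np.array(lo))*k).astype(int)
        cv2.polylines(im,[h],True,(0,255,0),1)
    return im
A=np.vstack([np.hstack([ov(s,(200,180),(360,300)),ov(t,(220,90),(380,210))]),np.hstack([ov(s,(280,110),(360,170+30-30)),ov(t,(90,180),(190,255))])])
A2=A
save('o1',A2)
E
```

```text
analyser both [ 0.5479 -0.027  -0.1771] 0.148
analyser t [ 0.5519 -0.0301 -0.1677] 0.064
analyser s [ 0.5482 -0.0237 -0.1839] 0.077
crate both [ 0.4728 -0.315   0.0478] 0.076
crate t [ 0.4728 -0.3144  0.0749] 0.043
crate s [ 0.4728 -0.3153  0.0306] 0.026
```

View pics/o1.png

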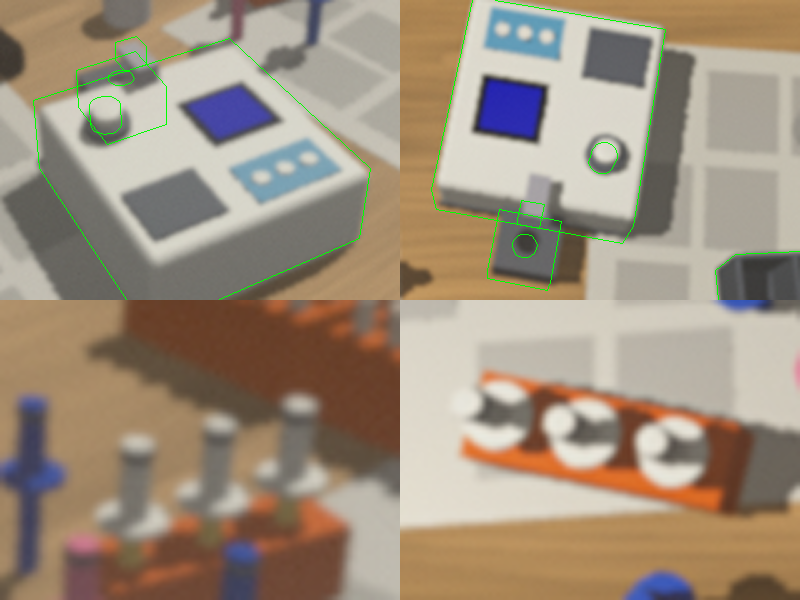

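The overlay shows all three racked tubes as white, with cap tops in the scene tile at (138,441), (221,423) and (299,402). The blue and pink look-alikes stand outside the rack. The fitted analyser outline and well circle match the picture (well at about (525,243) in the top tile). Next I triangulate the features.

```bash
python3 - <<'E'
from fit import *
s,t=pickle.load(open('p0.pkl','rb')); pa,pc=pickle.load(open('pose.pkl','rb'))
h=lambda a:np.array(a)-.5
C=[]
for n,a,b in [('capR',(307.6,138.2),(153,215.25)),('capM',(324.2,134.6),(130,211)),('capL',(339.8,130.4),(106.75,205.75)),('flR',(306.6,153.2),(158.25,218)),('flM',(322.4,148.4),(135.75,213.25)),('flL',(338.2,145),(114.25,209)),('btn',(242.4,223.2),(302.4,150.4))]:
    X=tri(s,h(a),t,h(b)); print(n,np.round(X,4),'res',np.round(proj(s,X)[0]-h(a),1),np.round(proj(t,X)[0]-h(b),1))
print('well top z.05',atz(t,h((270,187.2)),.05))
print('model btn',tf(np.array([[.1,-.065,.107]]),pa))
# rack top edge angles: flange line
E
```

```text
capR [0.4576 0.2661 0.1357] res [-0.1  0. ] [-0.1 -0. ]
capM [0.4683 0.3256 0.1335] res [-0.3  0.1] [-0.3 -0.2]
capL [0.4802 0.3837 0.1351] res [-0.1  0. ] [-0.1 -0.1]
flR [0.4575 0.2664 0.0846] res [-0.  0.] [-0. -0.]
flM [0.4685 0.3251 0.0867] res [ 0.2 -0.1] [0.2 0.1]
flL [0.4801 0.3844 0.084 ] res [-0.1  0. ] [-0.1 -0.1]
btn [ 0.6392 -0.1106  0.1079] res [ 0.1 -0. ] [0.1 0.1]
well top z.05 [ 0.55128349 -0.02715506  0.05      ]
model btn [[ 0.63486248 -0.10859497  0.107     ]]
```

Request:
drive_tool:
  increments:
    - [[12.7,35.5,1.2],[0,0,2.44],0.5]
    - [[12.7,35.5,1.2],[0,0,2.44],0.5]
    - [[12.7,35.5,1.2],[0,0,2.44],0.5]
    - [[12.7,35.5,1.2],[0,0,2.44],0.5]
    - [[12.7,35.5,1.2],[0,0,2.44],0.5]
    - [[12.7,35.5,1.2],[0,0,2.44],0.5]
    - [[12.7,35.5,1.2],[0,0,2.44],0.5]
    - [[12.7,35.5,1.2],[0,0,2.44],0.5]

```text
clock: 1.97
eef_pos: [0.2764, -0.1829, 0.2412]
tool_rot: [0.94, 0.342, 0.0, 0.0]
ft_force: [0.7, -0.8, -0.2]
grip_width: 0.0429
grasp_force: 0.0
```

Request:
drive_tool:
  increments:
    - [[12.7,35.5,1.2],[0,0,2.44],0.5]
    - [[12.7,35.5,1.2],[0,0,2.44],0.5]
    - [[12.7,35.5,1.2],[0,0,2.44],0.5]
    - [[12.7,35.5,1.2],[0,0,2.44],0.5]
    - [[12.7,35.5,1.2],[0,0,2.44],0.5]
    - [[12.7,35.5,1.2],[0,0,2.44],0.5]
    - [[12.7,35.5,1.2],[0,0,2.44],0.5]
    - [[12.7,35.5,1.2],[0,0,2.44],0.5]

```text
clock: 2.63
eef_pos: [0.378, 0.1016, 0.2509]
tool_rot: [0.868, 0.497, 0.0, 0.0]
ft_force: [1.7, -0.7, 0.1]
grip_width: 0.0428
grasp_force: 0.0
```

Request:
drive_tool:
  increments:
    - [[12.7,35.5,1.2],[0,0,2.44],0.5]
    - [[12.7,35.5,1.2],[0,0,2.44],0.5]
    - [[12.7,35.5,1.2],[0,0,2.44],0.5]
    - [[12.7,35.5,1.2],[0,0,2.44],0.5]
    - [[12.7,35.5,1.2],[0,0,2.44],0.5]
    - [[12.7,35.5,1.2],[0,0,2.44],0.5]
    - [[12.7,35.5,1.2],[0,0,2.44],0.5]
    - [[12.7,35.5,1.2],[0,0,2.44],0.5]

```text
clock: 3.3
eef_pos: [0.4797, 0.3853, 0.26]
tool_rot: [0.771, 0.637, 0.0, 0.0]
ft_force: [1.2, -0.8, 0.0]
grip_width: 0.043
grasp_force: 0.0
```

Request:
drive_tool:
  increments:
    - [[0,0,0],[0,0,0],0.5]
    - [[0,0,0],[0,0,0],0.5]

```text
clock: 3.47
eef_pos: [0.4794, 0.3852, 0.2577]
tool_rot: [0.771, 0.637, -0.002, 0.0]
ft_force: [-0.3, -1.1, 0.2]
grip_width: 0.0425
grasp_force: 0.0
```

```bash
cat >> h.py <<'E'
def st():
    from scipy.spatial.transform import Rotation as R
    o=get_obs(); r=R.from_quat(o['tool_rot']); y=r.as_matrix()
    print('t',round(o['clock'],2),'tcp',np.round(o['eef_pos']*1e3,1),'z',np.round(y[:,2],3),'yax',round(np.degrees(np.arctan2(y[1,1],y[0,1])),1),'w',round(o['grip_width']*1e3,1),'g',round(o['grasp_force'],1),'F',np.round(o['ft_force'],1))
E
python3 -c "from h import *;st()"
```

```text
t 3.47 tcp [479.4 385.2 257.7] z [-0.002 -0.002 -1.   ] yax -10.9 w 42.5 g 0.0 F [-0.3 -1.1  0.2]
```

Request:
drive_tool:
  increments:
    - [[0,-0.6,-30],[0,0,0],0.5]
    - [[0,0,-30],[0,0,0],0.5]
    - [[0,0,-30],[0,0,0],0.5]
    - [[0,0,-30],[0,0,0],0.5]
    - [[0,0,-20],[0,0,0],0.5]
    - [[0,0,-11],[0,0,0],0.5]
    - [[0,0,0],[0,0,0],0.5]
    - [[0,0,0],[0,0,0],0.5]

```text
clock: 4.13
eef_pos: [0.4796, 0.3823, 0.1099]
tool_rot: [0.772, 0.636, 0.0, 0.0]
ft_force: [1.5, 0.2, 0.3]
grip_width: 0.0427
grasp_force: 0.0
```

Request:
drive_tool:
  increments:
    - [[0,0,0],[0,0,0],0]
    - [[0,0,0],[0,0,0],0]
    - [[0,0,0],[0,0,0],0]
    - [[0,0,0],[0,0,0],0]
    - [[0,0,0],[0,0,0],0]
    - [[0,0,0],[0,0,0],0]

```text
clock: 4.63
eef_pos: [0.4808, 0.384, 0.1117]
tool_rot: [0.772, 0.636, 0.002, 0.0]
ft_force: [-0.8, 0.2, 6.4]
grip_width: 0.0183
grasp_force: 58.7
```

Request:
drive_tool:
  increments:
    - [[0,0,10],[0,0,0],0]
    - [[0,0,25],[0,0,0],0]
    - [[0,0,40],[0,0,0],0]
    - [[0,0,40],[0,0,0],0]
    - [[0,0,40],[0,0,0],0]
    - [[0,0,0],[0,0,0],0]

```text
clock: 5.13
eef_pos: [0.4822, 0.3852, 0.2749]
tool_rot: [0.772, 0.636, 0.008, 0.0]
ft_force: [0.1, 1.0, 1.9]
grip_width: 0.0178
grasp_force: 58.9
```

Request:
drive_tool:
  increments:
    - [[4.7,-29.3,0],[0,0,-6.38],0]
    - [[4.7,-29.3,0],[0,0,-6.38],0]
    - [[4.7,-29.3,0],[0,0,-6.38],0]
    - [[4.7,-29.3,0],[0,0,-6.38],0]
    - [[4.7,-29.3,0],[0,0,-6.38],0]
    - [[4.7,-29.3,0],[0,0,-6.38],0]
    - [[4.7,-29.3,0],[0,0,-6.38],0]

```text
clock: 5.72
eef_pos: [0.5122, 0.1764, 0.2647]
tool_rot: [0.956, 0.293, 0.0, -0.0]
ft_force: [0.8, 1.1, 0.1]
grip_width: 0.018
grasp_force: 58.9
```

Request:
drive_tool:
  increments:
    - [[4.7,-29.3,0],[0,0,-6.38],0]
    - [[4.7,-29.3,0],[0,0,-6.38],0]
    - [[4.7,-29.3,0],[0,0,-6.38],0]
    - [[4.7,-29.3,0],[0,0,-6.38],0]
    - [[4.7,-29.3,0],[0,0,-6.38],0]
    - [[4.7,-29.3,0],[0,0,-6.38],0]
    - [[4.7,-29.3,0],[0,0,-6.38],0]
    - [[0,0,0],[0,0,0],0]

```text
clock: 6.38
eef_pos: [0.5427, -0.0698, 0.2643]
tool_rot: [0.997, -0.07, 0.001, -0.012]
ft_force: [-0.5, 0.4, -0.4]
grip_width: 0.0181
grasp_force: 58.9
```

Request:
drive_tool:
  increments:
    - [[0,0,0],[0,0,0],0]
    - [[0,0,0],[0,0,0],0]

```text
clock: 6.55
eef_pos: [0.5427, -0.0618, 0.2643]
tool_rot: [0.998, -0.064, 0.001, -0.014]
ft_force: [-0.1, 0.6, -0.6]
grip_width: 0.0181
grasp_force: 58.9
```

```bash
python3 - <<'E'
from fit import *
st()
s=camera('scene');t=camera('top');st();pickle.dump((s,t),open('p1.pkl','wb'))
pa=np.array([.5505,-.028,-.178])
a=cv2.resize(s['image'][150:240,190:310],(800,600),interpolation=cv2.INTER_CUBIC)
b=cv2.resize(t['image'][120:210,220:340],(800,600),interpolation=cv2.INTER_CUBIC)
save('i1',np.hstack([a[:,200:600],b[:,150:550]]))
E
```

```text
t 6.55 tcp [542.7 -61.8 264.3] z [ 0.003  0.028 -1.   ] yax -97.3 w 18.1 g 58.9 F [-0.1  0.6 -0.6]
t 6.65 tcp [542.8 -60.2 264.3] z [ 0.003  0.028 -1.   ] yax -97.2 w 18.1 g 58.9 F [0.4 0.7 0. ]
```

View pics/i1.png

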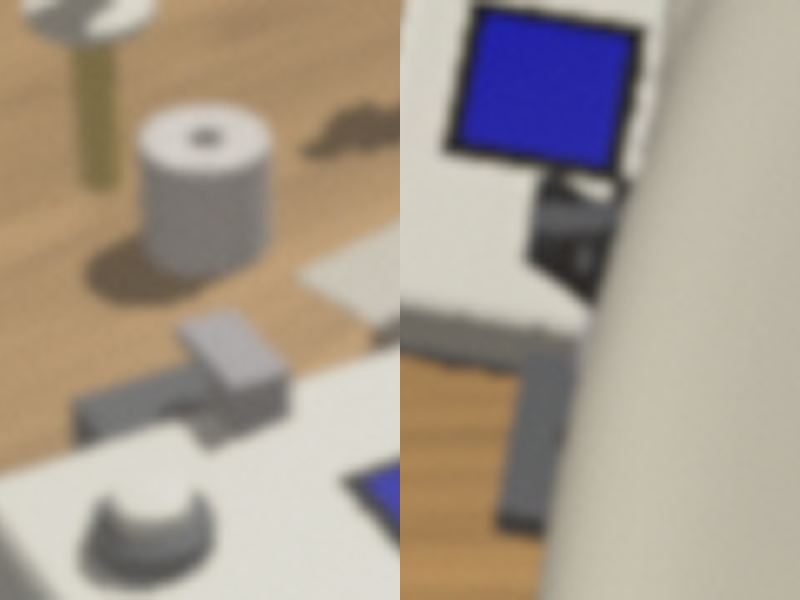

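The scene tile shows the tube held at the upper left, foot at about (97,188). The TCP is still settling and has overshot in y. I'll let it settle before measuring.

Request:
drive_tool:
  increments:
    - [[0,0,0],[0,0,0],0]
    - [[0,0,0],[0,0,0],0]
    - [[0,0,0],[0,0,0],0]
    - [[0,0,0],[0,0,0],0]
    - [[0,0,0],[0,0,0],0]
    - [[0,0,0],[0,0,0],0]
    - [[0,0,0],[0,0,0],0]
    - [[0,0,0],[0,0,0],0]

```text
clock: 7.32
eef_pos: [0.5429, -0.0616, 0.2641]
tool_rot: [0.998, -0.064, 0.001, -0.014]
ft_force: [0.6, -0.7, 0.4]
grip_width: 0.0185
grasp_force: 58.9
```

```bash
python3 - <<'E'
from fit import *
st(); o=get_obs(); print(o['joint_pos'],o['joint_vel'])
s=camera('scene');t=camera('top');st();pickle.dump((s,t),open('p1.pkl','wb'))
for q in('tube_a','crate'):
  for c in(s,t): print(q,[(np.round(d['bbox']).tolist(),round(d['conf'],2)) for d in silhouettes(q,c)][:6])
E
```

```text
t 7.32 tcp [542.9 -61.6 264.1] z [ 0.003  0.027 -1.   ] yax -97.3 w 18.5 g 58.9 F [ 0.6 -0.7  0.4]
[-0.12839255  0.32375962  0.20227886  1.44966509  0.02767634  3.14061728] [-3.85292615e-03  3.08473302e-04  1.40958683e-04  1.83962525e-04
 -2.94384264e-05 -3.88026232e-04]
t 7.42 tcp [542.9 -61.7 264.1] z [ 0.003  0.027 -1.   ] yax -97.3 w 18.4 g 58.9 F [-0.1 -0.1 -0.5]
tube_a [([290.0, 155.0, 305.0, 196.0], 0.82), ([224.0, 130.0, 244.0, 180.0], 0.75), ([318.0, 158.0, 335.0, 200.0], 0.64), ([316.0, 132.0, 330.0, 161.0], 0.56), ([280.0, 129.0, 290.0, 168.0], 0.49), ([303.0, 138.0, 311.0, 160.0], 0.48)]
tube_a [([166.0, 169.0, 181.0, 184.0], 0.77), ([188.0, 191.0, 206.0, 206.0], 0.74), ([126.0, 207.0, 144.0, 223.0], 0.61), ([150.0, 210.0, 167.0, 229.0], 0.55), ([146.0, 249.0, 160.0, 267.0], 0.52)]
crate [([91.0, 208.0, 172.0, 285.0], 0.97)]
crate [([379.0, 189.0, 408.0, 243.0], 0.96)]
```

Request:
drive_tool:
  increments:
    - [[0,0,0],[0,0,7],0]
    - [[0,0,0],[0,0,7],0]
    - [[0,0,0],[0,0,7],0]
    - [[0,0,0],[0,0,7],0]
    - [[0,0,0],[0,0,7],0]
    - [[0,0,0],[0,0,7],0]
    - [[0,0,0],[0,0,7],0]
    - [[0,0,0],[0,0,7],0]

```text
clock: 8.28
eef_pos: [0.5429, -0.0617, 0.2641]
tool_rot: [0.91, 0.415, -0.006, -0.013]
ft_force: [0.2, 0.0, -0.2]
grip_width: 0.0183
grasp_force: 58.8
```

Request:
drive_tool:
  increments:
    - [[0,0,0],[0,0,7],0]
    - [[0,0,0],[0,0,7],0]
    - [[0,0,0],[0,0,7],0]
    - [[0,0,0],[0,0,7],0]
    - [[0,0,0],[0,0,7],0]
    - [[0,0,0],[0,0,7],0]
    - [[0,0,0],[0,0,7],0]
    - [[0,0,0],[0,0,7],0]

```text
clock: 8.95
eef_pos: [0.5429, -0.0616, 0.2641]
tool_rot: [0.608, 0.794, -0.011, -0.008]
ft_force: [-0.2, 0.5, 0.2]
grip_width: 0.0181
grasp_force: 58.9
```

Request:
drive_tool:
  increments:
    - [[0,0,0],[0,0,7],0]
    - [[0,0,0],[0,0,7],0]
    - [[0,0,0],[0,0,7],0]
    - [[0,0,0],[0,0,7],0]
    - [[0,0,0],[0,0,7],0]
    - [[0,0,0],[0,0,7],0]
    - [[0,0,0],[0,0,7],0]
    - [[0,0,0],[0,0,7],0]

```text
clock: 9.62
eef_pos: [0.5429, -0.0616, 0.2641]
tool_rot: [0.165, 0.986, -0.014, -0.002]
ft_force: [-0.2, -0.1, -1.1]
grip_width: 0.0179
grasp_force: 58.9
```

Request:
drive_tool:
  increments:
    - [[0,0,0],[0,0,0],0]
    - [[0,0,0],[0,0,0],0]
    - [[0,0,0],[0,0,0],0]

```text
clock: 9.87
eef_pos: [0.5429, -0.0616, 0.2641]
tool_rot: [0.169, 0.986, -0.014, -0.002]
ft_force: [-0.1, 0.2, -0.7]
grip_width: 0.0181
grasp_force: 58.9
```

```bash
python3 - <<'E'
from fit import *
st(); s=camera('scene');t=camera('top');st();pickle.dump((s,t),open('p1.pkl','wb'))
d=[d for d in silhouettes('tube_a',s)][:6]; print([(np.round(x['bbox']).tolist(),round(x['conf'],2)) for x in d])
E
```

```text
t 9.87 tcp [542.9 -61.6 264.1] z [-0.009 -0.026 -1.   ] yax 70.6 w 18.1 g 58.9 F [-0.1  0.2 -0.7]
t 9.97 tcp [542.9 -61.7 264.1] z [-0.009 -0.026 -1.   ] yax 70.6 w 17.8 g 58.9 F [-0.6 -0.2 -0.2]
[([223.0, 129.0, 240.0, 181.0], 0.86), ([290.0, 159.0, 304.0, 197.0], 0.72), ([298.0, 149.0, 348.0, 184.0], 0.62), ([319.0, 159.0, 337.0, 199.0], 0.59), ([302.0, 137.0, 312.0, 161.0], 0.57), ([314.0, 136.0, 330.0, 159.0], 0.54)]
```

```bash
cat > plan.py <<'E'
from fit import *
from scipy.spatial.transform import Rotation as R
WELL=np.array([.5505,-.028]); YAW=-.178; D=.099
def want(fx,fz,th,fy=0,D=D,well=None,yaw=None):
    "foot at analyser (fx,fy,fz) mm, lean th deg -> TCP pos, R"
    w=WELL if well is None else well; yw=YAW if yaw is None else yaw
    Ra=R.from_euler('z',yw); th=np.radians(th)
    u=Ra.apply([-np.sin(th),0,np.cos(th)])
    foot=np.array([*w,0])+Ra.apply(np.array([fx,fy,fz])/1e3)
    zt=-u; yt=Ra.apply([0,1,0]); xt=np.cross(yt,zt)
    return foot+D*u, R.from_matrix(np.c_[xt,yt,zt]), foot,u
def delta(p0,r0,p1,r1,N):
    dp=(p1-p0)*1e3; dr=np.degrees((r1*r0.inv()).as_rotvec())
    print(f'N={N} total',np.round(dp,1),np.round(dr,2),'row',np.round(dp/N,2),np.round(dr/N,3))
def now():
    o=get_obs(); return o['eef_pos'],R.from_quat(o['tool_rot'])
def tubepts(foot,u):
    # circles: foot, flange bottom/top, cap top
    e=np.cross(u,[0,1,0]); e/=np.linalg.norm(e); f=np.cross(u,e); a=np.linspace(0,2*np.pi,40)
    return [foot+u*h+r*(np.cos(a)[:,None]*e+np.sin(a)[:,None]*f) for h,r in((0,.008),(.07,.008),(.07,.023),(.075,.023),(.125,.010))]
E
python3 - <<'E'
from plan import *
p,r=now(); w=want(2.8,130,11); print(w[0]); delta(p,r,w[0],w[1],6)
E
```

```text
[ 0.53466414 -0.02515106  0.22718109]
N=6 total [ -8.2  36.5 -36.9] [ -1.28 -11.04   9.29] row [-1.37  6.08 -6.15] [-0.213 -1.84   1.549]
```

Request:
drive_tool:
  increments:
    - [[-1.37,6.08,-6.15],[-0.213,-1.84,1.55],0]
    - [[-1.37,6.08,-6.15],[-0.213,-1.84,1.55],0]
    - [[-1.37,6.08,-6.15],[-0.213,-1.84,1.55],0]
    - [[-1.37,6.08,-6.15],[-0.213,-1.84,1.55],0]
    - [[-1.37,6.08,-6.15],[-0.213,-1.84,1.55],0]
    - [[-1.37,6.08,-6.15],[-0.213,-1.84,1.55],0]
    - [[0,0,0],[0,0,0],0]
    - [[0,0,0],[0,0,0],0]

```text
clock: 10.68
eef_pos: [0.534, -0.025, 0.2272]
tool_rot: [0.088, 0.992, -0.009, 0.095]
ft_force: [0.7, -0.3, 0.5]
grip_width: 0.0181
grasp_force: 58.8
```

```bash
python3 - <<'E'
from plan import *
st(); s=camera('scene');t=camera('top');st();pickle.dump((s,t),open('p2.pkl','wb'))
p,r=now(); u=-r.as_matrix()[:,2]; foot=p-D*u; print('foot',foot)
pa=[*WELL,YAW]
def ov(c,lo,k):
    W,H=int(400/k),int(600/k)
    im=cv2.resize(c['image'][lo[1]:lo[1]+H,lo[0]:lo[0]+W],(400,600),interpolation=cv2.INTER_CUBIC)
    q=lambda P:((proj(c,P)+.5-np.array(lo))*k).astype(int)
    for P in tubepts(foot,u): cv2.polylines(im,[q(P)],True,(0,255,0),1)
    for P in(box(14,35,-12,12,101,107),cyl(0,0,13.5,50,50),cyl(100,-65,14,107,107),box(-35,35,-35,35,50,50)): cv2.polylines(im,[cv2.convexHull(q(tf(P,pa)).astype(np.int32))],True,(255,255,0),1)
    return im
save('i2',np.hstack([ov(s,(205,130),5),ov(t,(245,120),6)]))
E
```

```text
t 10.68 tcp [534.  -25.  227.2] z [ 0.187 -0.034 -0.982] yax 79.8 w 18.1 g 58.8 F [ 0.7 -0.3  0.5]
t 10.78 tcp [535.4 -25.4 228. ] z [ 0.189 -0.034 -0.981] yax 79.8 w 18.3 g 58.8 F [ 0.5 -0.4 -0.1]
foot [ 0.55407464 -0.02876517  0.13081317]
```

View pics/i2.png

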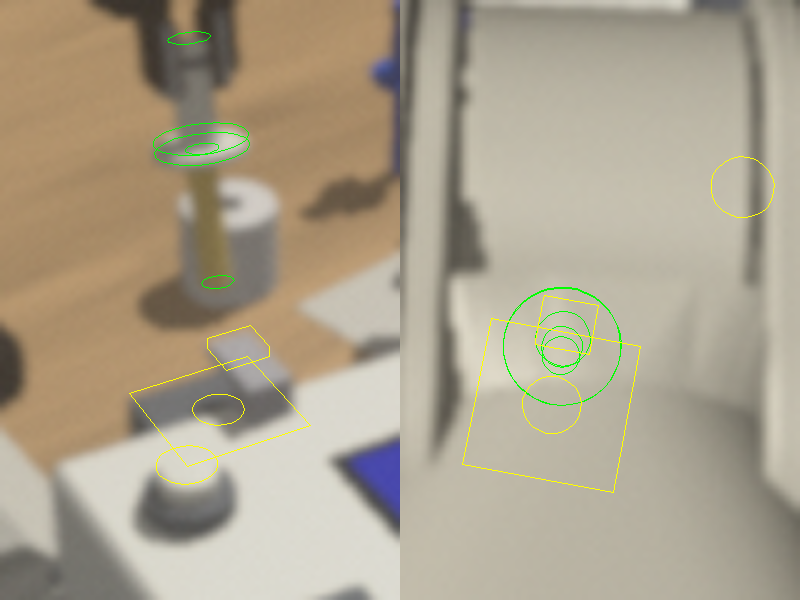

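The scene overlay puts the model tube on the real one, with the flange at about (203,144) in both. The analyser's button and lip sit about 1 px lower than the model, so I shift the well estimate by about 1 mm and descend tilted.

```bash
sed -i 's/WELL=np.array(.*\]); Y/WELL=np.array([.5515,-.0285]); Y/' plan.py; python3 - <<'E'
from plan import *
p,r=now()
st();ks=[(2.8,60,11),(2.8,26,11),(2.8,20,11),(1.5,18,5),(0,16,0)]
for k,n in zip(ks,(4,3,2,3,3)):
    w=want(*k); delta(p,r,w[0],w[1],n); p,r=w[:2]
E
```

```text
t 10.78 tcp [535.4 -25.4 228. ] z [ 0.189 -0.034 -0.981] yax 79.8 w 18.3 g 58.8 F [ 0.5 -0.4 -0.1]
N=4 total [  0.3  -0.3 -70.8] [ 0.02  0.05 -0.02] row [  0.07  -0.06 -17.7 ] [ 0.005  0.012 -0.005]
N=3 total [  0.   0. -34.] [0. 0. 0.] row [  0.     0.   -11.33] [0. 0. 0.]
N=2 total [ 0.  0. -6.] [0. 0. 0.] row [ 0.  0. -3.] [0. 0. 0.]
N=3 total [ 8.8 -1.6 -0.6] [ 1.06  5.91 -0.  ] row [ 2.94 -0.53 -0.19] [ 0.354  1.968 -0.   ]
N=3 total [ 7.  -1.3 -1.6] [0.89 4.92 0.  ] row [ 2.34 -0.42 -0.54] [0.295 1.64  0.   ]
```

Request:
drive_tool:
  increments:
    - [[0.5,-0.25,-17.5],[0,0,0],0]
    - [[0.5,-0.25,-17.5],[0,0,0],0]
    - [[0,0,-17.5],[0,0,0],0]
    - [[0,0,-17.5],[0,0,0],0]
    - [[0,0,-13],[0,0,0],0]
    - [[0,0,-12],[0,0,0],0]
    - [[0,0,0],[0,0,0],0]
    - [[0,0,0],[0,0,0],0]

```text
clock: 11.45
eef_pos: [0.5361, -0.026, 0.132]
tool_rot: [0.088, 0.992, -0.009, 0.095]
ft_force: [1.4, -0.2, -0.1]
grip_width: 0.0181
grasp_force: 58.8
```

```bash
python3 - <<'E'
from plan import *
st(); p,r=now(); u=-r.as_matrix()[:,2]; foot=p-D*u; print('foot',foot, 'ana',R.from_euler('z',-YAW).apply(foot-[*WELL,0])*1e3)
s=camera('scene');pickle.dump(s,open('p3.pkl','wb'))
pa=[*WELL,YAW];c=s;lo=(205,150);k=6.6
im=cv2.resize(c['image'][150:241,205:326],(800,600),interpolation=cv2.INTER_CUBIC)
q=lambda P:((proj(c,P)+.5-np.array(lo))*k).astype(int)
for P in tubepts(foot,u)[3:]: cv2.polylines(im,[q(P)],True,(0,255,0),1)
save('i3',im[:,:550])
E
```

```text
t 11.45 tcp [536.1 -26.  132. ] z [ 0.187 -0.034 -0.982] yax 79.8 w 18.1 g 58.8 F [ 1.4 -0.2 -0.1]
foot [ 0.55455168 -0.02935136  0.03481623] ana [ 3.15420167 -0.29757033 34.81622628]
```

View pics/i3.png

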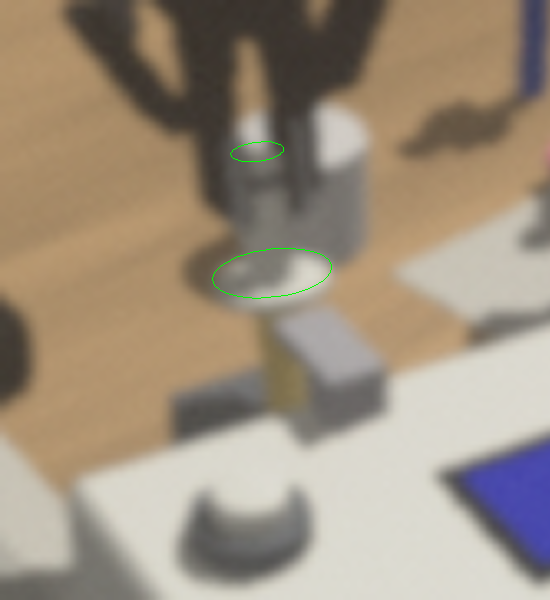

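The tilted tube's foot is inside the well bore without any contact force. Its flange, at about (272,275), is just above and in front of the lip at about (330,340). I continue down and check the force before straightening.

Request:
drive_tool:
  increments:
    - [[0,0,-3],[0,0,0],0]
    - [[0,0,-3],[0,0,0],0]
    - [[0,0,-3],[0,0,0],0]
    - [[0,0,-3],[0,0,0],0]
    - [[0,0,-2.5],[0,0,0],0]
    - [[0,0,0],[0,0,0],0]

```text
clock: 12.0
eef_pos: [0.5358, -0.0258, 0.1175]
tool_rot: [0.088, 0.991, -0.009, 0.096]
ft_force: [1.8, -1.1, -0.4]
grip_width: 0.0177
grasp_force: 58.9
```

Request:
drive_tool:
  increments:
    - [[0,0,0],[0,0,0],0]
    - [[0,0,0],[0,0,0],0]

```text
clock: 12.17
eef_pos: [0.5359, -0.0258, 0.1178]
tool_rot: [0.088, 0.991, -0.009, 0.096]
ft_force: [0.5, -0.6, -1.2]
grip_width: 0.0179
grasp_force: 58.9
```

Request:
drive_tool:
  increments:
    - [[2.9,-0.5,-0.3],[0.35,1.97,0],0]
    - [[2.9,-0.5,-0.3],[0.35,1.97,0],0]
    - [[2.9,-0.5,-0.3],[0.35,1.97,0],0]
    - [[2.3,-0.4,-0.5],[0.3,1.64,0],0]
    - [[2.3,-0.4,-0.5],[0.3,1.64,0],0]
    - [[2.3,-0.4,-0.5],[0.3,1.64,0],0]
    - [[0,0,0],[0,0,0],0]
    - [[0,0,0],[0,0,0],0]

```text
clock: 12.83
eef_pos: [0.5528, -0.0284, 0.1167]
tool_rot: [0.088, 0.996, 0.0, 0.001]
ft_force: [-0.6, -0.5, 6.0]
grip_width: 0.018
grasp_force: 59.6
```

```bash
cat >> plan.py <<'E'
def foot_now():
    st(); p,r=now(); u=-r.as_matrix()[:,2]; f=p-D*u; print('foot ana',np.round(R.from_euler('z',-YAW).apply(f-[*WELL,0])*1e3,1)); return f,u
def look(nm,lo,hi,f=None,u=None,cam='scene'):
    c=camera(cam); k=min(600/(hi[0]-lo[0]),600/(hi[1]-lo[1]))
    im=cv2.resize(c['image'][lo[1]:hi[1],lo[0]:hi[0]],None,fx=k,fy=k,interpolation=cv2.INTER_CUBIC)
    q=lambda P:((proj(c,P)+.5-np.array(lo))*k).astype(int)
    if f is not None:
        for P in tubepts(f,u)[3:]: cv2.polylines(im,[q(P)],True,(0,255,0),1)
    save(nm,im); return c
E
python3 -c "
from plan import *
f,u=foot_now(); look('i4',(205,150),(296,241),f,u)"
```

```text
t 12.83 tcp [552.8 -28.4 116.7] z [ 0.003  0.    -1.   ] yax 79.9 w 18.0 g 59.6 F [-0.6 -0.5  6. ]
foot ana [ 1.5  0.3 17.7]
```

View pics/i4.png

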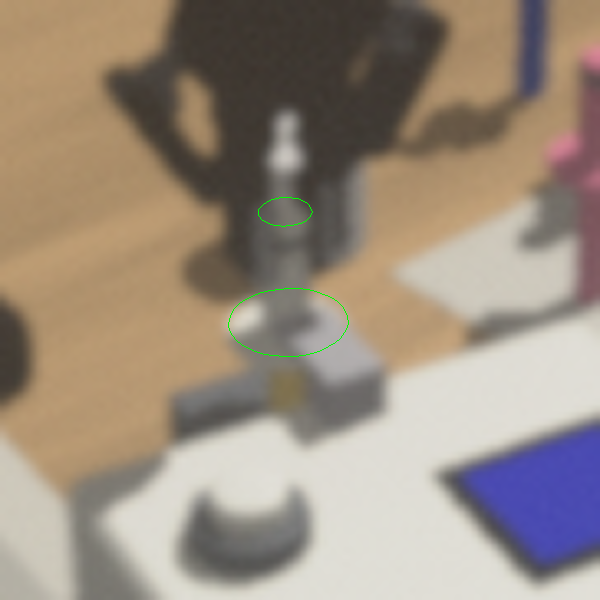

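The flange, at about (288,325), is now under the lip and the tube is upright with light contact on the bottom. I release it, retreat and go over the button.

Request:
drive_tool:
  increments:
    - [[0,0,0],[0,0,0],0.5]
    - [[0,0,0],[0,0,0],0.5]
    - [[0,0,0],[0,0,0],0.5]
    - [[0,0,0],[0,0,0],0.5]
    - [[0,0,0],[0,0,0],0.5]

```text
clock: 13.3
eef_pos: [0.5509, -0.0283, 0.115]
tool_rot: [0.088, 0.996, 0.0, -0.0]
ft_force: [-0.0, 0.3, -0.6]
grip_width: 0.0422
grasp_force: 0.0
```

Request:
drive_tool:
  increments:
    - [[0,0,15],[0,0,0],0.5]
    - [[0,0,25],[0,0,0],0.5]
    - [[0,0,25],[0,0,0],0.5]
    - [[17,-16.4,0],[0,0,0],0]
    - [[17,-16.4,0],[0,0,0],0]
    - [[17,-16.4,0],[0,0,0],0]
    - [[17,-16.4,0],[0,0,0],0]
    - [[17,-16.4,0],[0,0,0],0]

```text
clock: 13.97
eef_pos: [0.6368, -0.111, 0.1803]
tool_rot: [0.088, 0.996, 0.0, -0.0]
ft_force: [1.3, 0.6, 0.2]
grip_width: 0.0001
grasp_force: 0.0
```

Request:
drive_tool:
  increments:
    - [[0,0,0],[0,0,0],0]
    - [[0,0,0],[0,0,0],0]
    - [[0,0,0],[0,0,0],0]

```text
clock: 14.22
eef_pos: [0.6356, -0.11, 0.1797]
tool_rot: [0.088, 0.996, 0.0, -0.001]
ft_force: [0.0, 0.1, 0.5]
grip_width: 0.0004
grasp_force: 0.0
```

```bash
python3 -c "
from plan import *
foot_now(); look('i5',(205,150),(296,241),np.array([*WELL,.015]),np.array([0,0,1.]))"
```

```text
t 14.22 tcp [ 635.6 -110.   179.7] z [-0.002  0.001 -1.   ] yax 79.9 w 0.4 g 0.0 F [0.  0.1 0.5]
foot ana [ 97.  -65.3  80.7]
```

View pics/i5.png

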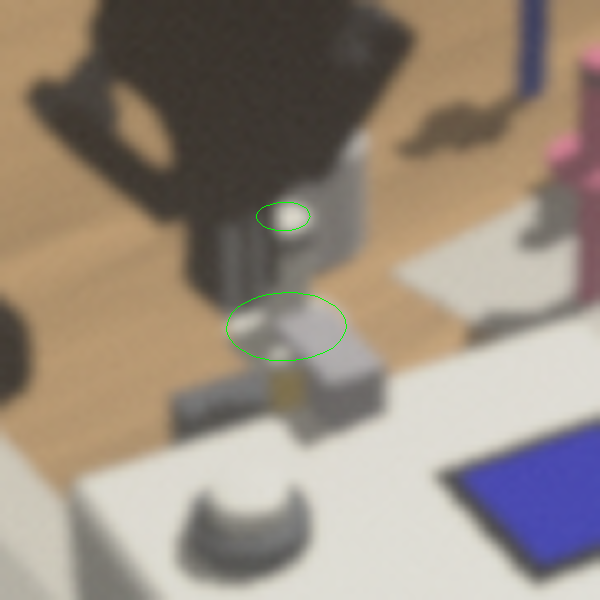

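Tube A stands under the lip, cap top at about (290,215). Now I press the button.

Request:
drive_tool:
  increments:
    - [[1,0,-30],[0,0,0],0]
    - [[1,0,-25],[0,0,0],0]
    - [[0,0,-10],[0,0,0],0]
    - [[0,0,-5],[0,0,0],0]
    - [[0,0,-5],[0,0,0],0]
    - [[0,0,-3.5],[0,0,0],0]
    - [[0,0,0],[0,0,0],0]
    - [[0,0,0],[0,0,0],0]

```text
clock: 14.93
eef_pos: [0.6388, -0.1101, 0.1034]
tool_rot: [0.088, 0.996, 0.0, 0.001]
ft_force: [-2.1, 1.0, 3.3]
grip_width: -0.0003
grasp_force: 1.7
```

Request:
drive_tool:
  increments:
    - [[0,0,-1],[0,0,0],0]
    - [[0,0,0],[0,0,0],0]
    - [[0,0,0],[0,0,0],0]

```text
clock: 15.18
eef_pos: [0.639, -0.1103, 0.1018]
tool_rot: [0.088, 0.996, 0.0, 0.001]
ft_force: [-0.5, 0.7, 4.6]
grip_width: 0.0001
grasp_force: 2.2
```

Request:
drive_tool:
  increments:
    - [[0,0,-1],[0,0,0],0]
    - [[0,0,-0.7],[0,0,0],0]
    - [[0,0,0],[0,0,0],0]
    - [[0,0,0],[0,0,0],0]
    - [[0,0,0],[0,0,0],0]
    - [[0,0,0],[0,0,0],0]

```text
clock: 15.68
eef_pos: [0.6391, -0.1103, 0.101]
tool_rot: [0.088, 0.996, 0.0, 0.001]
ft_force: [-3.1, 2.2, 10.4]
grip_width: -0.0002
grasp_force: 5.1
```

```bash
python3 -c "
from plan import *
st()"
```

```text
t 15.68 tcp [ 639.1 -110.3  101. ] z [ 0.003 -0.    -1.   ] yax 79.9 w -0.2 g 5.1 F [-3.1  2.2 10.4]
```

Request:
drive_tool:
  increments:
    - [[0,0,6],[0,0,0],0]
    - [[0,0,35],[0,0,0],0.5]
    - [[0,0,40.2],[0,0,0],0.5]
    - [[-21.75,20.5,0],[0,0,0],0.5]
    - [[-21.75,20.5,0],[0,0,0],0.5]
    - [[-21.75,20.5,0],[0,0,0],0.5]
    - [[-21.75,20.5,0],[0,0,0],0.5]
    - [[0,0,0],[0,0,0],0.5]

```text
clock: 16.35
eef_pos: [0.5467, -0.0257, 0.1795]
tool_rot: [0.087, 0.996, 0.0, -0.003]
ft_force: [-0.2, 0.4, -0.0]
grip_width: 0.0426
grasp_force: 0.0
```

Request:
drive_tool:
  increments:
    - [[0,0,0],[0,0,0],0.5]
    - [[0,0,-25],[0,0,0],0.5]
    - [[0,0,-25],[0,0,0],0.5]
    - [[0,0,-15],[0,0,0],0.5]
    - [[0,0,0],[0,0,0],0.5]
    - [[0,0,0],[0,0,0],0.5]

```text
clock: 16.85
eef_pos: [0.5515, -0.0292, 0.1143]
tool_rot: [0.089, 0.996, -0.0, -0.001]
ft_force: [0.3, 0.0, 0.1]
grip_width: 0.0426
grasp_force: 0.0
```

Request:
drive_tool:
  increments:
    - [[0,0,0],[0,0,0],0]
    - [[0,0,0],[0,0,0],0]
    - [[0,0,0],[0,0,0],0]
    - [[0,0,0],[0,0,0],0]
    - [[0,0,0],[0,0,0],0]

```text
clock: 17.27
eef_pos: [0.5526, -0.0286, 0.1169]
tool_rot: [0.088, 0.996, -0.0, 0.002]
ft_force: [0.6, -0.6, 5.1]
grip_width: 0.0179
grasp_force: 59.0
```

```bash
python3 -c "
from plan import *
foot_now()"
```

```text
t 17.27 tcp [552.6 -28.6 116.9] z [ 0.004 -0.    -1.   ] yax 79.9 w 17.9 g 59.0 F [ 0.6 -0.6  5.1]
foot ana [ 1.4  0.2 17.9]
```

Request:
drive_tool:
  increments:
    - [[-1,0.2,2.5],[0,0,0],0]
    - [[-2.3,0.4,0.5],[-0.3,-1.64,0],0]
    - [[-2.3,0.4,0.5],[-0.3,-1.64,0],0]
    - [[-2.3,0.4,0.5],[-0.3,-1.64,0],0]
    - [[-2.9,0.5,0],[-0.35,-1.97,0],0]
    - [[-2.9,0.5,0],[-0.35,-1.97,0],0]
    - [[-2.9,0.5,0],[-0.35,-1.97,0],0]
    - [[0,0,0],[0,0,0],0]

```text
clock: 17.93
eef_pos: [0.5339, -0.0256, 0.1196]
tool_rot: [0.088, 0.991, -0.009, 0.097]
ft_force: [3.0, -1.5, -1.9]
grip_width: 0.0178
grasp_force: 58.6
```

```bash
python3 -c "
from plan import *
foot_now()"
```

```text
t 17.93 tcp [533.9 -25.6 119.6] z [ 0.19  -0.035 -0.981] yax 79.9 w 17.8 g 58.6 F [ 3.  -1.5 -1.9]
foot ana [ 1.3 -0.3 22.4]
```

Request:
drive_tool:
  increments:
    - [[0.7,-0.1,4],[0,0,0],0]
    - [[0,0,8],[0,0,0],0]
    - [[0,0,10],[0,0,0],0]
    - [[0,0,15],[0,0,0],0]
    - [[0,0,20],[0,0,0],0]
    - [[-3,0,25],[0,0,0],0]
    - [[-3,0,30],[0,0,0],0]
    - [[0,0,15],[0,0,0],0]

```text
clock: 18.6
eef_pos: [0.5301, -0.0253, 0.2504]
tool_rot: [0.088, 0.991, -0.008, 0.097]
ft_force: [1.3, -0.1, -0.4]
grip_width: 0.0179
grasp_force: 58.7
```

```bash
python3 - <<'E'
from fit import *
import plan
plan.foot_now()
s=camera('scene');t=camera('top')
Ms=silhouettes('crate',s)[0];Mt=silhouettes('crate',t)[0]
print(Ms['bbox'],Ms['conf'],Mt['bbox'],Mt['conf'])
for V in([(s,Ms['region']*1.)],[(t,Mt['region']*1.)]):
    print(fit(V,CRATE,np.array([.4728,-.315,.04])))
plan.look('i6',(340,180),(420,250),cam='top')
cv2.imwrite('pics/i6b.png',0*cv2.imread('pics/i6.png'))
a=cv2.resize(s['image'][190:290,80:180],(400,400),interpolation=cv2.INTER_CUBIC);b=cv2.resize(t['image'][170:270,325:425],(400,400),interpolation=cv2.INTER_CUBIC)
save('i6',np.hstack([a,b]))
E
```

```text
t 18.6 tcp [530.1 -25.3 250.4] z [ 0.19  -0.033 -0.981] yax 79.9 w 17.9 g 58.7 F [ 1.3 -0.1 -0.4]
foot ana [ -2.5  -0.5 153.3]Traceback (most recent call last):
  File "<stdin>", line 5, in <module>
IndexError: list index out of range
```

```bash
cat > crate.py <<'E'
from fit import *
def crate(save_as=None):
    s=camera('scene');t=camera('top')
    for n,c in(('s',s),('t',t)):
        L=silhouettes('crate',c); print(n,[(np.round(d['bbox']).tolist(),round(d['conf'],2)) for d in L][:3])
        if L: p,e=fit([(c,L[0]['region']*1.)],CRATE,np.array([.4728,-.315,.04])); print(np.round(p,4),round(e,3))
    if save_as:
        a=cv2.resize(s['image'][190:290,80:180],(400,400),interpolation=cv2.INTER_CUBIC);b=cv2.resize(t['image'][170:270,325:425],(400,400),interpolation=cv2.INTER_CUBIC)
        save(save_as,np.hstack([a,b]))
    return s,t
E
python3 -c "
from crate import *
crate('i6')"
```

```text
s [([92.0, 209.0, 172.0, 284.0], 0.76)]
[ 0.4716 -0.3154  0.0222] 0.051
t [([348.0, 192.0, 408.0, 242.0], 0.77)]
[ 0.4719 -0.3145  0.0762] 0.047
```

View pics/i6.png

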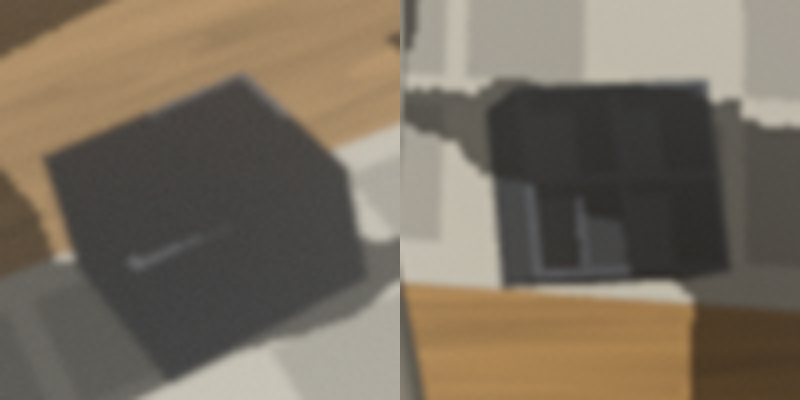

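The crate is unmoved, centred at about (0.4725, -0.315). Now the transfer of tube A.

```bash
cat >> plan.py <<'E'
def up(yaxdeg):
    a=np.radians(yaxdeg); y=np.array([np.cos(a),np.sin(a),0]); z=np.array([0,0,-1.]); return R.from_matrix(np.c_[np.cross(y,z),y,z])
def cell(cx,cy,c=(.4725,-.315),yaw=.05):
    k=R.from_euler('z',yaw).apply([cx*.0305,cy*.0305,0]); return np.array([c[0]+k[0],c[1]+k[1],0])
E
python3 -c "
from plan import *
p,r=now(); st(); q=cell(1,-1)+[0,0,.25]; print(q); delta(p,r,q,up(92.7),12)"
```

```text
t 18.95 tcp [528.3 -25.4 244.5] z [ 0.184 -0.033 -0.982] yax 79.9 w 18.0 g 58.8 F [ 0.5  0.  -0.2]
[ 0.50448625 -0.34393752  0.25      ]
N=12 total [ -23.8 -318.5    5.5] [ 0.73 10.77 12.78] row [ -1.98 -26.54   0.46] [0.061 0.898 1.065]
```

Request:
drive_tool:
  increments:
    - [[-2,-26.5,0.5],[0.06,0.9,1.065],0]
    - [[-2,-26.5,0.5],[0.06,0.9,1.065],0]
    - [[-2,-26.5,0.5],[0.06,0.9,1.065],0]
    - [[-2,-26.5,0.5],[0.06,0.9,1.065],0]
    - [[-2,-26.5,0.5],[0.06,0.9,1.065],0]
    - [[-2,-26.5,0.5],[0.06,0.9,1.065],0]

```text
clock: 19.45
eef_pos: [0.5164, -0.1855, 0.2478]
tool_rot: [0.032, 0.998, -0.004, 0.047]
ft_force: [0.5, 0.3, 0.1]
grip_width: 0.0181
grasp_force: 58.8
```

Request:
drive_tool:
  increments:
    - [[-2,-26.5,0.5],[0.06,0.9,1.065],0]
    - [[-2,-26.5,0.5],[0.06,0.9,1.065],0]
    - [[-2,-26.5,0.5],[0.06,0.9,1.065],0]
    - [[-2,-26.5,0.5],[0.06,0.9,1.065],0]
    - [[-2,-26.5,0.5],[0.06,0.9,1.065],0]
    - [[-2,-26.5,0.5],[0.06,0.9,1.065],0]
    - [[0,0,0],[0,0,0],0]
    - [[0,0,0],[0,0,0],0]

```text
clock: 20.12
eef_pos: [0.5046, -0.3445, 0.2499]
tool_rot: [-0.022, 1.0, 0.001, 0.0]
ft_force: [-1.3, -0.8, -0.2]
grip_width: 0.0181
grasp_force: 58.9
```

Request:
drive_tool:
  increments:
    - [[0,0,0],[0,0,0],0]
    - [[0,0,0],[0,0,0],0]

```text
clock: 20.28
eef_pos: [0.5052, -0.3424, 0.2517]
tool_rot: [-0.024, 1.0, 0.001, 0.001]
ft_force: [-0.3, 0.6, -0.5]
grip_width: 0.0182
grasp_force: 58.9
```

```bash
python3 - <<'E'
from crate import *
import plan
f,u=plan.foot_now(); q=plan.cell(1,-1)+[0,0,.11]; p,r=plan.now(); plan.delta(p,r,q,plan.up(92.7),5); s,t=crate()
lo=(80,120)
im=cv2.resize(s['image'][120:270,80:230],(600,600),interpolation=cv2.INTER_CUBIC)
for P in plan.tubepts(f,u): cv2.polylines(im,[((proj(s,P)+.5-np.array(lo))*4).astype(int)],True,(0,255,0),1)
for cx in(-30.5,30.5):
  for cy in(-30.5,30.5):
    P=tf(box(cx-28,cx+28,cy-28,cy+28,86,86),[.4725,-.315,.05]); cv2.polylines(im,[cv2.convexHull(((proj(s,P)+.5-np.array(lo))*4).astype(np.int32))],True,(255,255,0),1)
save('i7',im)
E
```

```text
t 20.28 tcp [ 505.2 -342.4  251.7] z [ 0.002  0.001 -1.   ] yax 92.7 w 18.2 g 58.9 F [-0.3  0.6 -0.5]
foot ana [  10.2 -317.   152.7]
N=5 total [  -0.7   -1.5 -141.7] [-0.08  0.14 -0.05] row [ -0.14  -0.31 -28.34] [-0.017  0.028 -0.009]
s [([91.0, 211.0, 172.0, 286.0], 0.97)]
[ 0.4705 -0.3154  0.0325] 0.054
t [([348.0, 188.0, 407.0, 242.0], 0.61)]
[ 0.4729 -0.3147  0.0761] 0.063
```

View pics/i7.png

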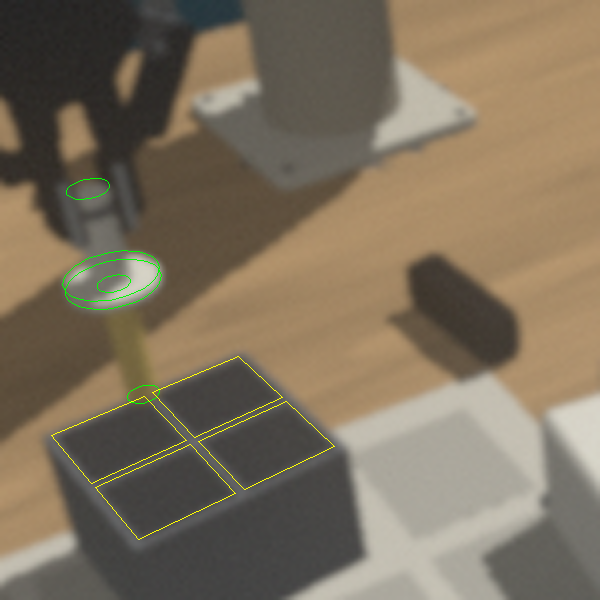

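The overlay matches both the crate cells and the held tube. I lower it into the far-right cell.

Request:
drive_tool:
  increments:
    - [[-0.4,-0.5,-25],[0,0,0],0]
    - [[-0.4,0,-25],[0,0,0],0]
    - [[0,0,-25],[0,0,0],0]
    - [[0,0,-25],[0,0,0],0]
    - [[0,0,-20],[0,0,0],0]
    - [[0,0,-15],[0,0,0],0]
    - [[0,0,-8],[0,0,0],0]
    - [[0,0,0],[0,0,0],0]

```text
clock: 21.15
eef_pos: [0.5042, -0.3432, 0.1084]
tool_rot: [-0.024, 1.0, 0.001, 0.001]
ft_force: [-0.2, 0.0, -0.4]
grip_width: 0.0182
grasp_force: 59.2
```

Request:
drive_tool:
  increments:
    - [[0,0,0],[0,0,0],0]
    - [[0,0,0],[0,0,0],0.5]
    - [[0,0,0],[0,0,0],0.5]
    - [[0,0,0],[0,0,0],0.5]
    - [[0,0,0],[0,0,0],0.5]
    - [[0,0,0],[0,0,0],0.5]

```text
clock: 21.65
eef_pos: [0.5047, -0.3442, 0.1097]
tool_rot: [-0.024, 1.0, -0.0, 0.002]
ft_force: [-0.8, 0.4, 1.0]
grip_width: 0.0425
grasp_force: 0.0
```

Request:
drive_tool:
  increments:
    - [[0,0,20],[0,0,0],0.5]
    - [[0,0,35],[0,0,0],0.5]
    - [[0,0,35],[0,0,0],0.5]
    - [[0,0,35],[0,0,0],0.5]
    - [[0,0,28],[0,0,0],0.5]
    - [[0,0,0],[0,0,0],0.5]

```text
clock: 22.15
eef_pos: [0.507, -0.3457, 0.2702]
tool_rot: [-0.023, 1.0, -0.004, 0.007]
ft_force: [0.1, -0.2, 0.8]
grip_width: 0.0427
grasp_force: 0.0
```

```bash
python3 -c "
from plan import *
st(); p,r=now(); q=np.array([.4690,.3243,.26]); delta(p,r,q,up(-11.1),24)"
```

```text
t 22.15 tcp [ 507.  -345.7  270.2] z [ 0.014 -0.007 -1.   ] yax 92.7 w 42.7 g 0.0 F [ 0.1 -0.2  0.8]
N=24 total [-38.  670.  -10.2] [   1.04    0.21 -103.79] row [-1.58 27.92 -0.43] [ 0.043  0.009 -4.325]
```

Request:
drive_tool:
  increments:
    - [[-1.49,27.85,0],[0,0,-4.325],0.5]
    - [[-1.49,27.85,0],[0,0,-4.325],0.5]
    - [[-1.49,27.85,0],[0,0,-4.325],0.5]
    - [[-1.49,27.85,0],[0,0,-4.325],0.5]
    - [[-1.49,27.85,0],[0,0,-4.325],0.5]
    - [[-1.49,27.85,0],[0,0,-4.325],0.5]
    - [[-1.49,27.85,0],[0,0,-4.325],0.5]
    - [[-1.49,27.85,0],[0,0,-4.325],0.5]

```text
clock: 22.82
eef_pos: [0.4922, -0.12, 0.262]
tool_rot: [0.277, 0.961, -0.0, 0.002]
ft_force: [0.7, 0.6, 0.0]
grip_width: 0.0425
grasp_force: 0.0
```

Request:
drive_tool:
  increments:
    - [[-1.49,27.85,0],[0,0,-4.325],0.5]
    - [[-1.49,27.85,0],[0,0,-4.325],0.5]
    - [[-1.49,27.85,0],[0,0,-4.325],0.5]
    - [[-1.49,27.85,0],[0,0,-4.325],0.5]
    - [[-1.49,27.85,0],[0,0,-4.325],0.5]
    - [[-1.49,27.85,0],[0,0,-4.325],0.5]
    - [[-1.49,27.85,0],[0,0,-4.325],0.5]
    - [[-1.49,27.85,0],[0,0,-4.325],0.5]

```text
clock: 23.48
eef_pos: [0.4803, 0.1029, 0.2621]
tool_rot: [0.55, 0.835, -0.001, 0.001]
ft_force: [0.7, -0.1, 0.1]
grip_width: 0.0426
grasp_force: 0.0
```

Request:
drive_tool:
  increments:
    - [[-1.49,27.85,0],[0,0,-4.325],0.5]
    - [[-1.49,27.85,0],[0,0,-4.325],0.5]
    - [[-1.49,27.85,0],[0,0,-4.325],0.5]
    - [[-1.49,27.85,0],[0,0,-4.325],0.5]
    - [[-1.49,27.85,0],[0,0,-4.325],0.5]
    - [[-1.49,27.85,0],[0,0,-4.325],0.5]
    - [[-1.49,27.85,0],[0,0,-4.325],0.5]
    - [[-1.49,27.85,0],[0,0,-4.325],0.5]

```text
clock: 24.15
eef_pos: [0.4684, 0.3256, 0.2619]
tool_rot: [0.773, 0.634, -0.002, 0.001]
ft_force: [-0.2, -0.4, -0.8]
grip_width: 0.0427
grasp_force: 0.0
```

Request:
drive_tool:
  increments:
    - [[0,0,0],[0,0,0],0.5]
    - [[0,0,0],[0,0,0],0.5]
    - [[0,0,0],[0,0,0],0.5]
    - [[0,0,0],[0,0,0],0.5]
    - [[0,0,0],[0,0,0],0.5]
    - [[0,0,0],[0,0,0],0.5]

```text
clock: 24.65
eef_pos: [0.4691, 0.3234, 0.2626]
tool_rot: [0.773, 0.635, -0.001, 0.001]
ft_force: [-0.6, 0.5, -0.5]
grip_width: 0.0426
grasp_force: 0.0
```

```bash
python3 - <<'E'
from crate import *
import plan
st(); p,r=plan.now(); plan.delta(p,r,np.array([.4682,.3248,.109]),plan.up(-11.1),5)
s,t=crate()
a=cv2.resize(s['image'][150:290,70:210],(400,400),interpolation=cv2.INTER_CUBIC);b=cv2.resize(t['image'][150:250,325:425],(400,400),interpolation=cv2.INTER_CUBIC)
save('i8',np.hstack([a,b]))
E
```

```text
t 24.65 tcp [469.1 323.4 262.6] z [-0.    -0.003 -1.   ] yax -11.2 w 42.6 g 0.0 F [-0.6  0.5 -0.5]
N=5 total [  -0.9    1.4 -153.6] [ 0.2  -0.02  0.08] row [ -0.18   0.28 -30.72] [ 0.039 -0.004  0.016]
s [([92.0, 210.0, 175.0, 287.0], 0.6)]
[ 0.4717 -0.3151  0.0255] 0.154
t [([350.0, 190.0, 408.0, 244.0], 0.94), ([126.0, 208.0, 147.0, 224.0], 0.73), ([112.0, 125.0, 139.0, 150.0], 0.49)]
[ 0.4727 -0.3138  0.0716] 0.147
```

View pics/i8.png

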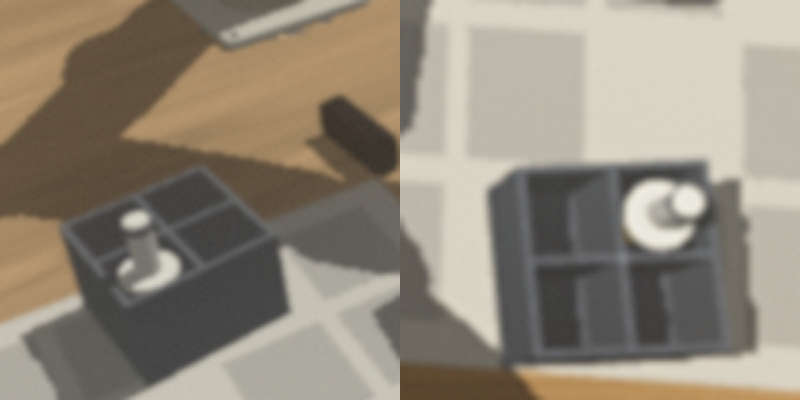

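Tube A stands in the far-right cell, at about (660,210) in the top tile. Now tube B.

Request:
drive_tool:
  increments:
    - [[0,0.3,-30],[0,0,0],0.5]
    - [[0,0,-30],[0,0,0],0.5]
    - [[0,0,-30],[0,0,0],0.5]
    - [[0,0,-30],[0,0,0],0.5]
    - [[0,0,-20],[0,0,0],0.5]
    - [[0,0,-12],[0,0,0],0.5]
    - [[0,0,0],[0,0,0],0.5]
    - [[0,0,0],[0,0,0],0.5]

```text
clock: 25.52
eef_pos: [0.4685, 0.3243, 0.1099]
tool_rot: [0.772, 0.635, -0.002, 0.001]
ft_force: [-0.2, 0.3, 0.8]
grip_width: 0.0424
grasp_force: 0.0
```

Request:
drive_tool:
  increments:
    - [[0,0,0],[0,0,0],0]
    - [[0,0,0],[0,0,0],0]
    - [[0,0,0],[0,0,0],0]
    - [[0,0,0],[0,0,0],0]
    - [[0,0,0],[0,0,0],0]
    - [[0,0,0],[0,0,0],0]

```text
clock: 26.02
eef_pos: [0.4699, 0.3255, 0.1122]
tool_rot: [0.772, 0.635, 0.001, 0.001]
ft_force: [-1.0, -0.3, 5.8]
grip_width: 0.018
grasp_force: 58.9
```

```bash
python3 -c "
from plan import *
st()"
```

```text
t 26.02 tcp [469.9 325.5 112.2] z [ 0.003 -0.001 -1.   ] yax -11.1 w 18.0 g 58.9 F [-1.  -0.3  5.8]
```

Request:
drive_tool:
  increments:
    - [[0,0,10],[0,0,0],0]
    - [[0,0,25],[0,0,0],0]
    - [[0,0,40],[0,0,0],0]
    - [[0,0,40],[0,0,0],0]
    - [[0,0,40],[0,0,0],0]
    - [[5.2,-26.95,0],[0,0,6.99],0]
    - [[5.2,-26.95,0],[0,0,6.99],0]
    - [[5.2,-26.95,0],[0,0,6.99],0]

```text
clock: 26.68
eef_pos: [0.4846, 0.2434, 0.2669]
tool_rot: [0.641, 0.768, -0.0, 0.002]
ft_force: [0.0, 0.2, -0.2]
grip_width: 0.018
grasp_force: 59.0
```

Request:
drive_tool:
  increments:
    - [[5.2,-26.95,0],[0,0,6.99],0]
    - [[5.2,-26.95,0],[0,0,6.99],0]
    - [[5.2,-26.95,0],[0,0,6.99],0]
    - [[5.2,-26.95,0],[0,0,6.99],0]
    - [[5.2,-26.95,0],[0,0,6.99],0]
    - [[5.2,-26.95,0],[0,0,6.99],0]
    - [[5.2,-26.95,0],[0,0,6.99],0]
    - [[5.2,-26.95,0],[0,0,6.99],0]

```text
clock: 27.35
eef_pos: [0.5257, 0.0269, 0.2658]
tool_rot: [0.207, 0.978, -0.0, 0.002]
ft_force: [0.6, 0.0, 0.4]
grip_width: 0.0182
grasp_force: 59.0
```

Request:
drive_tool:
  increments:
    - [[5.2,-26.95,0],[0,0,6.99],0]
    - [[5.2,-26.95,0],[0,0,6.99],0]
    - [[0,0,-9.2],[-0.49,-2.71,0],0]
    - [[0,0,-9.2],[-0.49,-2.71,0],0]
    - [[0,0,-9.2],[-0.49,-2.71,0],0]
    - [[0,0,-9.2],[-0.49,-2.71,0],0]
    - [[0,0,0],[0,0,0],0]
    - [[0,0,0],[0,0,0],0]

```text
clock: 28.02
eef_pos: [0.535, -0.0256, 0.2285]
tool_rot: [0.089, 0.991, -0.009, 0.096]
ft_force: [0.4, 0.2, -0.1]
grip_width: 0.0182
grasp_force: 58.9
```

Request:
drive_tool:
  increments:
    - [[0,0,0],[0,0,0],0]
    - [[0,0,0],[0,0,0],0]
    - [[0,0,0],[0,0,0],0]
    - [[0,0,0],[0,0,0],0]

```text
clock: 28.35
eef_pos: [0.5373, -0.0257, 0.2291]
tool_rot: [0.089, 0.991, -0.009, 0.098]
ft_force: [-0.1, 1.8, -0.3]
grip_width: 0.0181
grasp_force: 58.9
```

```bash
python3 - <<'E'
from plan import *
f,u=foot_now(); p,r=now()
w=want(2.8,35,11);delta(p,r,w[0],w[1],6)
s=camera('scene')
# column of flange in scene vs predicted: white pixels
q=np.vstack(proj(s,tubepts(f,u)[3])); c=q.mean(0); print('pred flange',c)
g=s['image'].astype(int); x0,y0=np.round(c).astype(int)
m=(g.min(2)>105)&(g.max(2)-g.min(2)<35); sub=m[y0-5:y0+7,x0-14:x0+15]; v,h=np.nonzero(sub); print('white centroid',h.mean()+x0-14,v.mean()+y0-5,'ext',h.min()+x0-14,h.max()+x0-14,'pred ext',q[:,0].min(),q[:,0].max(), len(h))
E
```

```text
t 28.35 tcp [537.3 -25.7 229.1] z [ 0.192 -0.035 -0.981] yax 79.8 w 18.1 g 58.9 F [-0.1  1.8 -0.3]
foot ana [  4.9   0.3 132. ]
N=6 total [ -1.7   0.  -96.9] [0.04 0.26 0.03] row [-2.800e-01  1.000e-02 -1.616e+01] [0.006 0.044 0.005]
pred flange [244.95170171 157.18431772]
white centroid 245.52702702702703 158.10135135135135 ext 238 254 pred ext 235.52395066537605 254.64626063498855 148
```

Request:
drive_tool:
  increments:
    - [[-0.6,0,-17.5],[0,0,0],0]
    - [[0,0,-17.5],[0,0,0],0]
    - [[0,0,-17.5],[0,0,0],0]
    - [[0,0,-17.5],[0,0,0],0]
    - [[0,0,-13],[0,0,0],0]
    - [[0,0,-12],[0,0,0],0]
    - [[0,0,0],[0,0,0],0]
    - [[0,0,0],[0,0,0],0]

```text
clock: 29.07
eef_pos: [0.5355, -0.0257, 0.133]
tool_rot: [0.089, 0.991, -0.009, 0.096]
ft_force: [-0.0, -0.0, 0.6]
grip_width: 0.0177
grasp_force: 58.9
```

Request:
drive_tool:
  increments:
    - [[0,0,0],[0,0,0],0]
    - [[0,0,0],[0,0,0],0]
    - [[0,0,0],[0,0,0],0]

```text
clock: 29.32
eef_pos: [0.5366, -0.0257, 0.1347]
tool_rot: [0.089, 0.991, -0.009, 0.098]
ft_force: [0.8, 0.0, -0.2]
grip_width: 0.018
grasp_force: 58.9
```

```bash
python3 -c "
from plan import *
f,u=foot_now(); p,r=now()
w=want(2.8,20,11);delta(p,r,w[0],w[1],5)"
```

```text
t 29.32 tcp [536.6 -25.7 134.7] z [ 0.194 -0.035 -0.98 ] yax 79.8 w 18.0 g 58.9 F [ 0.8  0.  -0.2]
foot ana [ 4.3  0.1 37.6]
N=5 total [ -1.    0.1 -17.5] [0.04 0.34 0.03] row [-0.2   0.01 -3.5 ] [0.008 0.067 0.007]
```

Request:
drive_tool:
  increments:
    - [[-0.4,0,-3],[0,0,0],0]
    - [[0,0,-3],[0,0,0],0]
    - [[0,0,-3],[0,0,0],0]
    - [[0,0,-3],[0,0,0],0]
    - [[0,0,-3],[0,0,0],0]
    - [[0,0,0],[0,0,0],0]
    - [[0,0,0],[0,0,0],0]
    - [[0,0,0],[0,0,0],0]

```text
clock: 29.98
eef_pos: [0.5355, -0.0257, 0.1185]
tool_rot: [0.089, 0.991, -0.009, 0.097]
ft_force: [-0.1, -0.3, -0.1]
grip_width: 0.0179
grasp_force: 58.9
```

```bash
python3 -c "
from plan import *
f,u=foot_now(); p,r=now()
for k in ((1.5,18.5,5),(0.3,17,0)):
  w=want(*k);delta(p,r,w[0],w[1],3); p,r=w[:2]"
```

```text
t 29.98 tcp [535.5 -25.7 118.5] z [ 0.191 -0.035 -0.981] yax 79.8 w 17.9 g 58.9 F [-0.1 -0.3 -0.1]
foot ana [ 3.  -0.1 21.4]
N=3 total [ 9.  -1.5 -1.4] [1.11 6.12 0.04] row [ 3.   -0.5  -0.46] [0.369 2.04  0.013]
N=3 total [ 7.3 -1.3 -1.1] [0.89 4.92 0.  ] row [ 2.44 -0.44 -0.37] [0.295 1.64  0.   ]
```

Request:
drive_tool:
  increments:
    - [[2.9,-0.5,-0.4],[0.36,2.0,0],0]
    - [[2.9,-0.5,-0.4],[0.36,2.0,0],0]
    - [[2.9,-0.5,-0.4],[0.36,2.0,0],0]
    - [[2.3,-0.4,-0.5],[0.3,1.64,0],0]
    - [[2.3,-0.4,-0.5],[0.3,1.64,0],0]
    - [[2.3,-0.4,-0.5],[0.3,1.64,0],0]
    - [[0,0,0],[0,0,0],0]
    - [[0,0,0],[0,0,0],0]

```text
clock: 30.65
eef_pos: [0.5528, -0.0286, 0.1172]
tool_rot: [0.089, 0.996, 0.0, 0.003]
ft_force: [-0.6, -0.4, 5.0]
grip_width: 0.018
grasp_force: 59.6
```

Request:
drive_tool:
  increments:
    - [[0,0,0],[0,0,0],0]
    - [[0,0,0],[0,0,0],0]

```text
clock: 30.82
eef_pos: [0.5523, -0.0285, 0.1171]
tool_rot: [0.089, 0.996, 0.0, 0.003]
ft_force: [0.4, 0.3, 6.0]
grip_width: 0.0179
grasp_force: 59.6
```

```bash
python3 -c "
from plan import *
foot_now()"
```

```text
t 30.82 tcp [552.3 -28.5 117.1] z [ 0.005 -0.    -1.   ] yax 79.8 w 17.9 g 59.6 F [0.4 0.3 6. ]
foot ana [ 1.3  0.2 18.1]
```

Same signature as tube A. I release it, retreat and go over the button.

Request:
drive_tool:
  increments:
    - [[0,0,0],[0,0,0],0.5]
    - [[0,0,0],[0,0,0],0.5]
    - [[0,0,0],[0,0,0],0.5]
    - [[0,0,0],[0,0,0],0.5]
    - [[0,0,0],[0,0,0],0.5]

```text
clock: 31.23
eef_pos: [0.5507, -0.0283, 0.1155]
tool_rot: [0.089, 0.996, 0.0, 0.001]
ft_force: [-0.7, -0.8, 0.5]
grip_width: 0.0427
grasp_force: 0.0
```

Request:
drive_tool:
  increments:
    - [[0,0,15],[0,0,0],0.5]
    - [[0,0,25],[0,0,0],0.5]
    - [[0,0,25],[0,0,0],0.5]
    - [[17.4,-16.4,0],[0,0,0],0]
    - [[17.4,-16.4,0],[0,0,0],0]
    - [[17.4,-16.4,0],[0,0,0],0]
    - [[17.4,-16.4,0],[0,0,0],0]
    - [[17.4,-16.4,0],[0,0,0],0]

```text
clock: 31.9
eef_pos: [0.6386, -0.1111, 0.1807]
tool_rot: [0.089, 0.996, 0.0, 0.001]
ft_force: [0.4, 0.9, 0.6]
grip_width: -0.0001
grasp_force: 0.0
```

Request:
drive_tool:
  increments:
    - [[0,0,0],[0,0,0],0]
    - [[0,0,0],[0,0,0],0]
    - [[0,0,0],[0,0,0],0]

```text
clock: 32.15
eef_pos: [0.6373, -0.1101, 0.1802]
tool_rot: [0.089, 0.996, 0.0, 0.0]
ft_force: [-0.3, 0.4, 0.2]
grip_width: -0.0002
grasp_force: 0.0
```

```bash
python3 -c "
from plan import *
st()
c=camera('scene'); im=c['image'].astype(float)
f=cv2.imread('pics/i5.png')[:,:,::-1]
k=600/91
n=cv2.resize(c['image'][150:241,205:296],None,fx=k,fy=k,interpolation=cv2.INTER_CUBIC)
# compare cap top + barrel-area patches to tube A's picture
for nm,(a,b,x,y) in dict(cap=(200,300,265,315),flange=(300,370,215,300),barrel=(365,415,262,315)).items():
    print(nm,np.abs(n[a:b,x:y].astype(float)-f[a:b,x:y]).mean())
"
```

```text
t 32.15 tcp [ 637.3 -110.1  180.2] z [ 0.001  0.    -1.   ] yax 79.8 w -0.2 g 0.0 F [-0.3  0.4  0.2]
cap 9.738666666666667
flange 5.613781512605042
barrel 1.1377358490566039
```

Request:
drive_tool:
  increments:
    - [[0.5,0,-30],[0,0,0],0]
    - [[0,0,-25],[0,0,0],0]
    - [[0,0,-10],[0,0,0],0]
    - [[0,0,-5],[0,0,0],0]
    - [[0,0,-5],[0,0,0],0]
    - [[0,0,-4],[0,0,0],0]
    - [[0,0,-2.7],[0,0,0],0]
    - [[0,0,0],[0,0,0],0]

```text
clock: 32.87
eef_pos: [0.639, -0.1101, 0.1014]
tool_rot: [0.089, 0.996, 0.0, 0.002]
ft_force: [-2.9, 1.0, 4.2]
grip_width: -0.0004
grasp_force: 2.3
```

Request:
drive_tool:
  increments:
    - [[0,0,0],[0,0,0],0]
    - [[0,0,0],[0,0,0],0]
    - [[0,0,0],[0,0,0],0]
    - [[0,0,0],[0,0,0],0]

```text
clock: 33.2
eef_pos: [0.6391, -0.1101, 0.1011]
tool_rot: [0.089, 0.996, 0.0, 0.002]
ft_force: [-3.6, 2.8, 7.3]
grip_width: -0.0
grasp_force: 3.4
```

Request:
drive_tool:
  increments:
    - [[0,0,-0.7],[0,0,0],0]
    - [[0,0,0],[0,0,0],0]
    - [[0,0,0],[0,0,0],0]
    - [[0,0,0],[0,0,0],0]

```text
clock: 33.53
eef_pos: [0.6391, -0.1101, 0.101]
tool_rot: [0.089, 0.996, 0.0, 0.002]
ft_force: [-3.8, 1.9, 9.1]
grip_width: -0.0002
grasp_force: 4.7
```

Request:
drive_tool:
  increments:
    - [[0,0,7],[0,0,0],0]
    - [[0,0,35.2],[0,0,0],0.5]
    - [[0,0,40.2],[0,0,0],0.5]
    - [[-21.87,20.5,0],[0,0,0],0.5]
    - [[-21.87,20.5,0],[0,0,0],0.5]
    - [[-21.87,20.5,0],[0,0,0],0.5]
    - [[-21.87,20.5,0],[0,0,0],0.5]
    - [[0,0,0],[0,0,0],0.5]

```text
clock: 34.2
eef_pos: [0.5471, -0.0256, 0.1812]
tool_rot: [0.088, 0.996, 0.0, -0.0]
ft_force: [-1.2, 0.0, -0.2]
grip_width: 0.0428
grasp_force: 0.0
```

Request:
drive_tool:
  increments:
    - [[0,0,0],[0,0,0],0.5]
    - [[0,0,-25],[0,0,0],0.5]
    - [[0,0,-25],[0,0,0],0.5]
    - [[0,0,-15],[0,0,0],0.5]
    - [[0,0,0],[0,0,0],0.5]
    - [[0,0,0],[0,0,0],0.5]

```text
clock: 34.7
eef_pos: [0.5516, -0.0291, 0.1153]
tool_rot: [0.09, 0.996, -0.0, 0.001]
ft_force: [0.6, 0.2, 0.9]
grip_width: 0.0428
grasp_force: 0.0
```

Request:
drive_tool:
  increments:
    - [[0,0,0],[0,0,0],0]
    - [[0,0,0],[0,0,0],0]
    - [[0,0,0],[0,0,0],0]
    - [[0,0,0],[0,0,0],0]
    - [[0,0,0],[0,0,0],0]

```text
clock: 35.12
eef_pos: [0.5525, -0.0286, 0.1176]
tool_rot: [0.089, 0.996, -0.0, 0.003]
ft_force: [1.5, -0.2, 5.7]
grip_width: 0.0176
grasp_force: 59.0
```

```bash
python3 -c "
from plan import *
foot_now()"
```

```text
t 35.12 tcp [552.5 -28.6 117.6] z [ 0.006 -0.001 -1.   ] yax 79.8 w 17.6 g 59.0 F [ 1.5 -0.2  5.7]
foot ana [ 1.6  0.1 18.6]
```

Grasped. I extract it with the tilt, as before.

Request:
drive_tool:
  increments:
    - [[-0.6,0.1,2.5],[0,0,0],0]
    - [[-2.3,0.4,0.5],[-0.3,-1.64,0],0]
    - [[-2.3,0.4,0.5],[-0.3,-1.64,0],0]
    - [[-2.3,0.4,0.5],[-0.3,-1.64,0],0]
    - [[-2.9,0.5,0],[-0.35,-1.97,0],0]
    - [[-2.9,0.5,0],[-0.35,-1.97,0],0]
    - [[-2.9,0.5,0],[-0.35,-1.97,0],0]
    - [[0.4,0,0],[0,0,0],0]

```text
clock: 35.78
eef_pos: [0.534, -0.0256, 0.1199]
tool_rot: [0.089, 0.991, -0.009, 0.097]
ft_force: [2.3, -1.3, -1.1]
grip_width: 0.0177
grasp_force: 58.6
```

Request:
drive_tool:
  increments:
    - [[0.3,0,4],[0,0,0],0]
    - [[0,0,8],[0,0,0],0]
    - [[0,0,10],[0,0,0],0]
    - [[0,0,15],[0,0,0],0]
    - [[0,0,20],[0,0,0],0]
    - [[-3,0,25],[0,0,0],0]
    - [[-3,0,30],[0,0,0],0]
    - [[0,0,15],[0,0,0],0]

```text
clock: 36.45
eef_pos: [0.5305, -0.0255, 0.2511]
tool_rot: [0.089, 0.991, -0.008, 0.098]
ft_force: [0.3, -0.3, -0.6]
grip_width: 0.0182
grasp_force: 58.6
```

```bash
python3 -c "
from crate import *
import plan
plan.foot_now(); crate()
p,r=plan.now(); q=plan.cell(-1,-1)+[0,0,.25]; print(q); plan.delta(p,r,q,plan.up(92.7),12)
"
```

```text
t 36.45 tcp [530.5 -25.5 251.1] z [ 0.193 -0.034 -0.981] yax 79.8 w 18.2 g 58.6 F [ 0.3 -0.3 -0.6]
foot ana [ -1.8  -0.6 154. ]
s [([92.0, 209.0, 173.0, 282.0], 0.94), ([176.0, 182.0, 210.0, 211.0], 0.43)]
[ 0.472  -0.3147  0.0351] 0.128
t [([349.0, 188.0, 407.0, 246.0], 0.8), ([246.0, 88.0, 327.0, 120.0], 0.42)]
[ 0.4724 -0.3138  0.0676] 0.143
[ 0.44356248 -0.34698625  0.25      ]
N=12 total [ -86.  -321.5    3. ] [ 0.7  11.1  12.89] row [ -7.17 -26.79   0.25] [0.058 0.925 1.074]
```

Request:
drive_tool:
  increments:
    - [[-7.1,-26.8,0.8],[0.06,0.9,1.065],0]
    - [[-7.1,-26.8,0.8],[0.06,0.9,1.065],0]
    - [[-7.1,-26.8,0.8],[0.06,0.9,1.065],0]
    - [[-7.1,-26.8,0.8],[0.06,0.9,1.065],0]
    - [[-7.1,-26.8,0.8],[0.06,0.9,1.065],0]
    - [[-7.1,-26.8,0.8],[0.06,0.9,1.065],0]

```text
clock: 37.15
eef_pos: [0.4854, -0.1871, 0.2496]
tool_rot: [0.033, 0.998, -0.003, 0.047]
ft_force: [1.1, -0.5, 0.4]
grip_width: 0.0179
grasp_force: 58.7
```

Request:
drive_tool:
  increments:
    - [[-7.1,-26.8,0.8],[0.06,0.9,1.065],0]
    - [[-7.1,-26.8,0.8],[0.06,0.9,1.065],0]
    - [[-7.1,-26.8,0.8],[0.06,0.9,1.065],0]
    - [[-7.1,-26.8,0.8],[0.06,0.9,1.065],0]
    - [[-7.1,-26.8,0.8],[0.06,0.9,1.065],0]
    - [[-7.1,-26.8,0.8],[0.06,0.9,1.065],0]
    - [[0,0,0],[0,0,0],0]
    - [[0,0,0],[0,0,0],0]

```text
clock: 37.82
eef_pos: [0.4432, -0.3478, 0.2539]
tool_rot: [-0.021, 1.0, 0.002, 0.001]
ft_force: [0.2, 0.3, -0.4]
grip_width: 0.0182
grasp_force: 58.8
```

Request:
drive_tool:
  increments:
    - [[0,0,0],[0,0,0],0]
    - [[0,0,0],[0,0,0],0]
    - [[0,0,0],[0,0,0],0]
    - [[0,0,0],[0,0,0],0]

```text
clock: 38.15
eef_pos: [0.4446, -0.3461, 0.2565]
tool_rot: [-0.023, 1.0, 0.0, 0.003]
ft_force: [0.6, -0.0, 0.2]
grip_width: 0.018
grasp_force: 58.8
```

```bash
python3 -c "
from crate import *
import plan
plan.foot_now(); crate()
p,r=plan.now(); q=plan.cell(-1,-1)+[0,0,.108]; plan.delta(p,r,q,plan.up(92.7),1)
"
```

```text
t 38.15 tcp [ 444.6 -346.1  256.5] z [ 0.006  0.001 -1.   ] yax 92.7 w 18.0 g 58.8 F [ 0.6 -0.   0.2]
foot ana [ -48.5 -331.4  157.5]
s [([92.0, 212.0, 172.0, 285.0], 0.95)]
[ 0.4732 -0.3163  0.0036] 0.165
t [([349.0, 190.0, 406.0, 244.0], 0.97), ([213.0, 234.0, 233.0, 257.0], 0.73)]
[ 0.4722 -0.3122  0.0879] 0.233
N=1 total [  -1.    -0.2 -148.7] [-0.01  0.35  0.07] row [  -0.97   -0.23 -148.68] [-0.014  0.346  0.074]
```

Request:
drive_tool:
  increments:
    - [[-0.4,-0.3,-25],[0,0.2,0],0]
    - [[-0.3,0,-25],[0,0,0],0]
    - [[0,0,-25],[0,0,0],0]
    - [[0,0,-25],[0,0,0],0]
    - [[0,0,-22],[0,0,0],0]
    - [[0,0,-16],[0,0,0],0]
    - [[0,0,-8],[0,0,0],0]
    - [[0,0,0],[0,0,0],0]

```text
clock: 39.02
eef_pos: [0.4431, -0.3469, 0.1091]
tool_rot: [-0.023, 1.0, 0.001, 0.0]
ft_force: [0.6, 0.4, 0.1]
grip_width: 0.0176
grasp_force: 59.2
```

Request:
drive_tool:
  increments:
    - [[0,0,0],[0,0,0],0]
    - [[0,0,0],[0,0,0],0]
    - [[0,0,0],[0,0,0],0]

```text
clock: 39.27
eef_pos: [0.4443, -0.3479, 0.1116]
tool_rot: [-0.023, 1.0, -0.0, 0.002]
ft_force: [-0.1, 0.1, 0.3]
grip_width: 0.0182
grasp_force: 59.2
```

Request:
drive_tool:
  increments:
    - [[0,0,-2],[0,0,0],0]
    - [[0,0,0],[0,0,0],0]
    - [[0,0,0],[0,0,0],0.5]
    - [[0,0,0],[0,0,0],0.5]
    - [[0,0,0],[0,0,0],0.5]
    - [[0,0,0],[0,0,0],0.5]
    - [[0,0,0],[0,0,0],0.5]

```text
clock: 39.85
eef_pos: [0.4437, -0.3475, 0.1085]
tool_rot: [-0.023, 1.0, 0.0, 0.001]
ft_force: [-0.7, -0.4, -0.1]
grip_width: 0.0426
grasp_force: 0.0
```

Request:
drive_tool:
  increments:
    - [[0,0,20],[0,0,0],0.5]
    - [[0,0,35],[0,0,0],0.5]
    - [[0,0,35],[0,0,0],0.5]
    - [[0,0,35],[0,0,0],0.5]
    - [[0,0,30],[0,0,0],0.5]
    - [[0,0,0],[0,0,0],0.5]

```text
clock: 40.35
eef_pos: [0.4461, -0.3494, 0.2711]
tool_rot: [-0.023, 1.0, -0.004, 0.006]
ft_force: [1.0, -0.7, 0.7]
grip_width: 0.0428
grasp_force: 0.0
```

Request:
drive_tool:
  increments:
    - [[0.58,25.53,0],[0,0,-4.325],0.5]
    - [[0.58,25.53,0],[0,0,-4.325],0.5]
    - [[0.58,25.53,0],[0,0,-4.325],0.5]
    - [[0.58,25.53,0],[0,0,-4.325],0.5]
    - [[0.58,25.53,0],[0,0,-4.325],0.5]
    - [[0.58,25.53,0],[0,0,-4.325],0.5]
    - [[0.58,25.53,0],[0,0,-4.325],0.5]
    - [[0.58,25.53,0],[0,0,-4.325],0.5]

```text
clock: 41.02
eef_pos: [0.448, -0.1421, 0.2633]
tool_rot: [0.278, 0.961, -0.0, 0.001]
ft_force: [-0.8, -0.4, 0.6]
grip_width: 0.0429
grasp_force: 0.0
```

Request:
drive_tool:
  increments:
    - [[0.58,25.53,0],[0,0,-4.325],0.5]
    - [[0.58,25.53,0],[0,0,-4.325],0.5]
    - [[0.58,25.53,0],[0,0,-4.325],0.5]
    - [[0.58,25.53,0],[0,0,-4.325],0.5]
    - [[0.58,25.53,0],[0,0,-4.325],0.5]
    - [[0.58,25.53,0],[0,0,-4.325],0.5]
    - [[0.58,25.53,0],[0,0,-4.325],0.5]
    - [[0.58,25.53,0],[0,0,-4.325],0.5]

```text
clock: 41.68
eef_pos: [0.4527, 0.0623, 0.2633]
tool_rot: [0.551, 0.835, -0.0, 0.001]
ft_force: [-0.1, -0.7, 0.1]
grip_width: 0.043
grasp_force: 0.0
```

Request:
drive_tool:
  increments:
    - [[0.58,25.53,0],[0,0,-4.325],0.5]
    - [[0.58,25.53,0],[0,0,-4.325],0.5]
    - [[0.58,25.53,0],[0,0,-4.325],0.5]
    - [[0.58,25.53,0],[0,0,-4.325],0.5]
    - [[0.58,25.53,0],[0,0,-4.325],0.5]
    - [[0.58,25.53,0],[0,0,-4.325],0.5]
    - [[0.58,25.53,0],[0,0,-4.325],0.5]
    - [[0.58,25.53,0],[0,0,-4.325],0.5]

```text
clock: 42.35
eef_pos: [0.4573, 0.2665, 0.2632]
tool_rot: [0.774, 0.633, -0.001, 0.001]
ft_force: [0.2, -0.7, -0.5]
grip_width: 0.0425
grasp_force: 0.0
```

Request:
drive_tool:
  increments:
    - [[0,0,0],[0,0,0],0.5]
    - [[0,0,0],[0,0,0],0.5]
    - [[0,0,0],[0,0,0],0.5]
    - [[0,0,0],[0,0,0],0.5]
    - [[0,0,0],[0,0,0],0.5]
    - [[0,0,0],[0,0,0],0.5]

```text
clock: 42.85
eef_pos: [0.4577, 0.2643, 0.2636]
tool_rot: [0.773, 0.634, -0.001, 0.001]
ft_force: [0.5, -0.5, 0.6]
grip_width: 0.0423
grasp_force: 0.0
```

```bash
python3 - <<'E'
from crate import *
import plan
st(); p,r=plan.now(); plan.delta(p,r,np.array([.4573,.2658,.109]),plan.up(-11.1),5)
s,t=crate()
a=cv2.resize(s['image'][110:290,70:310+20],(400,277),interpolation=cv2.INTER_CUBIC);b=cv2.resize(t['image'][150:250,325:425],(400,400),interpolation=cv2.INTER_CUBIC)
a=np.vstack([a,np.zeros((123,400,3),np.uint8)])
save('i9',np.hstack([a,b]))
E
```

```text
t 42.85 tcp [457.7 264.3 263.6] z [ 0.    -0.002 -1.   ] yax -11.3 w 42.3 g 0.0 F [ 0.5 -0.5  0.6]
N=5 total [  -0.4    1.5 -154.6] [0.13 0.01 0.19] row [ -0.08   0.3  -30.92] [0.025 0.002 0.038]
s [([89.0, 209.0, 176.0, 284.0], 0.98)]
[ 0.4707 -0.315   0.0324] 0.218
t [([349.0, 192.0, 406.0, 242.0], 0.9), ([215.0, 233.0, 234.0, 256.0], 0.72)]
[ 0.4736 -0.3134  0.0893] 0.415
```

View pics/i9.png

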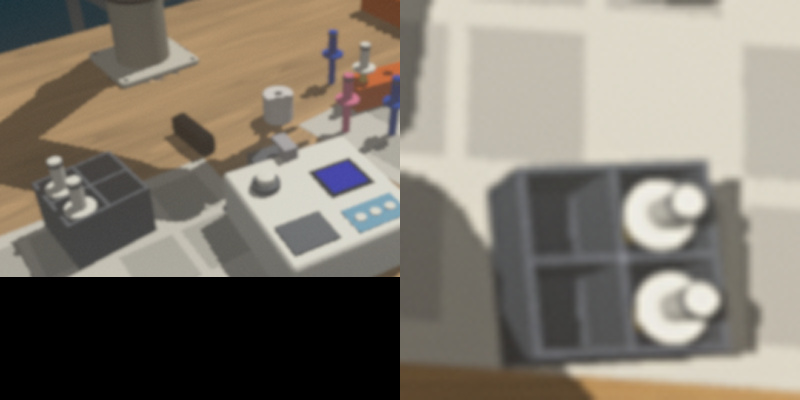

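Both tubes A and B stand in the crate's right-hand cells, at about (662,212) and (675,308). Tube C is the white one left in the rack, with the pink and blue look-alikes standing clear of it. I grasp it.

Request:
drive_tool:
  increments:
    - [[0,0.6,-30],[0,0,0.1],0.5]
    - [[0,0,-30],[0,0,0],0.5]
    - [[0,0,-30],[0,0,0],0.5]
    - [[0,0,-30],[0,0,0],0.5]
    - [[0,0,-21],[0,0,0],0.5]
    - [[0,0,-12],[0,0,0],0.5]
    - [[0,0,0],[0,0,0],0.5]
    - [[0,0,0],[0,0,0],0.5]

```text
clock: 43.72
eef_pos: [0.4572, 0.2655, 0.11]
tool_rot: [0.772, 0.635, -0.002, 0.001]
ft_force: [0.3, -0.5, 0.8]
grip_width: 0.0422
grasp_force: 0.0
```

Request:
drive_tool:
  increments:
    - [[0,0,0],[0,0,0],0]
    - [[0,0,0],[0,0,0],0]
    - [[0,0,0],[0,0,0],0]
    - [[0,0,0],[0,0,0],0]
    - [[0,0,0],[0,0,0],0]
    - [[0,0,0],[0,0,0],0]

```text
clock: 44.22
eef_pos: [0.4588, 0.2666, 0.1122]
tool_rot: [0.772, 0.635, 0.001, 0.001]
ft_force: [-0.1, 0.1, 5.9]
grip_width: 0.018
grasp_force: 58.8
```

```bash
python3 -c "
from plan import *
st()"
```

```text
t 44.22 tcp [458.8 266.6 112.2] z [ 0.003 -0.    -1.   ] yax -11.1 w 18.0 g 58.8 F [-0.1  0.1  5.9]
```

Request:
drive_tool:
  increments:
    - [[0,0,10],[0,0,0],0]
    - [[0,0,25],[0,0,0],0]
    - [[0,0,40],[0,0,0],0]
    - [[0,0,40],[0,0,0],0]
    - [[0,0,40],[0,0,0],0]
    - [[6,-22.4,0],[0,0,6.99],0]
    - [[6,-22.4,0],[0,0,6.99],0]
    - [[6,-22.4,0],[0,0,6.99],0]

```text
clock: 44.88
eef_pos: [0.4758, 0.1983, 0.2671]
tool_rot: [0.641, 0.768, 0.0, 0.002]
ft_force: [-1.2, 0.5, -1.5]
grip_width: 0.0178
grasp_force: 59.1
```

Request:
drive_tool:
  increments:
    - [[6,-22.4,0],[0,0,6.99],0]
    - [[6,-22.4,0],[0,0,6.99],0]
    - [[6,-22.4,0],[0,0,6.99],0]
    - [[6,-22.4,0],[0,0,6.99],0]
    - [[6,-22.4,0],[0,0,6.99],0]
    - [[6,-22.4,0],[0,0,6.99],0]
    - [[6,-22.4,0],[0,0,6.99],0]
    - [[6,-22.4,0],[0,0,6.99],0]

```text
clock: 45.55
eef_pos: [0.5233, 0.0183, 0.2659]
tool_rot: [0.207, 0.978, -0.0, 0.001]
ft_force: [0.2, 0.3, -0.9]
grip_width: 0.0178
grasp_force: 59.0
```

Request:
drive_tool:
  increments:
    - [[6,-22.4,0],[0,0,6.99],0]
    - [[6,-22.4,0],[0,0,6.99],0]
    - [[0,0,-9.2],[-0.49,-2.71,0],0]
    - [[0,0,-9.2],[-0.49,-2.71,0],0]
    - [[0,0,-9.2],[-0.49,-2.71,0],0]
    - [[0,0,-9.2],[-0.49,-2.71,0],0]
    - [[0,0,0],[0,0,0],0]
    - [[0,0,0],[0,0,0],0]

```text
clock: 46.22
eef_pos: [0.5341, -0.0252, 0.2286]
tool_rot: [0.089, 0.991, -0.008, 0.095]
ft_force: [0.1, -0.6, -0.1]
grip_width: 0.0181
grasp_force: 59.0
```

Request:
drive_tool:
  increments:
    - [[0,0,0],[0,0,0],0]
    - [[0,0,0],[0,0,0],0]
    - [[0,0,0],[0,0,0],0]
    - [[0,0,0],[0,0,0],0]

```text
clock: 46.55
eef_pos: [0.5365, -0.0254, 0.2292]
tool_rot: [0.089, 0.991, -0.008, 0.097]
ft_force: [0.1, 0.3, 0.2]
grip_width: 0.0176
grasp_force: 59.0
```

```bash
python3 - <<'E'
from plan import *
f,u=foot_now(); p,r=now()
w=want(2.8,35,11);delta(p,r,w[0],w[1],6)
s=camera('scene')
q=np.vstack(proj(s,tubepts(f,u)[3])); c=q.mean(0); print('pred flange',c)
g=s['image'].astype(int); x0,y0=np.round(c).astype(int)
m=(g.min(2)>105)&(g.max(2)-g.min(2)<35); sub=m[y0-5:y0+7,x0-14:x0+15]; v,h=np.nonzero(sub); print('white centroid',h.mean()+x0-14,v.mean()+y0-5,len(h))
E
```

```text
t 46.55 tcp [536.5 -25.4 229.2] z [ 0.191 -0.034 -0.981] yax 79.8 w 17.6 g 59.0 F [0.1 0.3 0.2]
foot ana [  3.8   0.4 132.1]
N=6 total [ -0.8  -0.3 -97. ] [0.   0.19 0.04] row [ -0.13  -0.04 -16.17] [0.001 0.031 0.007]
pred flange [244.83156755 156.97222534]
white centroid 245.1862068965517 157.93793103448274 145
```

Request:
drive_tool:
  increments:
    - [[-0.2,-0.2,-17.5],[0,0,0],0]
    - [[0,0,-17.5],[0,0,0],0]
    - [[0,0,-17.5],[0,0,0],0]
    - [[0,0,-17.5],[0,0,0],0]
    - [[0,0,-13],[0,0,0],0]
    - [[0,0,-12],[0,0,0],0]
    - [[0,0,0],[0,0,0],0]
    - [[0,0,0],[0,0,0],0]

```text
clock: 47.27
eef_pos: [0.5351, -0.0256, 0.1331]
tool_rot: [0.089, 0.991, -0.009, 0.096]
ft_force: [1.2, 0.2, -0.1]
grip_width: 0.0178
grasp_force: 59.0
```

Request:
drive_tool:
  increments:
    - [[0,0,-3],[0,0,0],0]
    - [[0,0,-3],[0,0,0],0]
    - [[0,0,-3],[0,0,0],0]
    - [[0,0,-3],[0,0,0],0]
    - [[0,0,-3],[0,0,0],0]
    - [[0,0,0],[0,0,0],0]
    - [[0,0,0],[0,0,0],0]
    - [[0,0,0],[0,0,0],0]

```text
clock: 47.93
eef_pos: [0.5354, -0.0256, 0.1187]
tool_rot: [0.089, 0.991, -0.009, 0.097]
ft_force: [-0.7, -0.2, -1.6]
grip_width: 0.0179
grasp_force: 59.0
```

```bash
python3 -c "
from plan import *
f,u=foot_now(); p,r=now()
for k in ((1.5,18.5,5),(0.3,17,0)):
  w=want(*k);delta(p,r,w[0],w[1],3); p,r=w[:2]"
```

```text
t 47.93 tcp [535.4 -25.6 118.7] z [ 0.19  -0.034 -0.981] yax 79.8 w 17.9 g 59.0 F [-0.7 -0.2 -1.6]
foot ana [ 2.8  0.  21.6]
N=3 total [ 9.  -1.7 -1.6] [1.07 6.06 0.05] row [ 3.01 -0.55 -0.53] [0.358 2.02  0.015]
N=3 total [ 7.3 -1.3 -1.1] [0.89 4.92 0.  ] row [ 2.44 -0.44 -0.37] [0.295 1.64  0.   ]
```

Request:
drive_tool:
  increments:
    - [[2.9,-0.5,-0.4],[0.36,2.0,0],0]
    - [[2.9,-0.5,-0.4],[0.36,2.0,0],0]
    - [[2.9,-0.5,-0.4],[0.36,2.0,0],0]
    - [[2.3,-0.4,-0.5],[0.3,1.64,0],0]
    - [[2.3,-0.4,-0.5],[0.3,1.64,0],0]
    - [[2.3,-0.4,-0.5],[0.3,1.64,0],0]
    - [[0,0,0],[0,0,0],0]
    - [[0,0,0],[0,0,0],0]

```text
clock: 48.6
eef_pos: [0.5526, -0.0285, 0.1172]
tool_rot: [0.089, 0.996, 0.0, 0.002]
ft_force: [-0.6, 0.6, 6.1]
grip_width: 0.0182
grasp_force: 59.6
```

Request:
drive_tool:
  increments:
    - [[0,0,0],[0,0,0],0]
    - [[0,0,0],[0,0,0],0]

```text
clock: 48.77
eef_pos: [0.5521, -0.0284, 0.1172]
tool_rot: [0.089, 0.996, 0.0, 0.002]
ft_force: [0.6, 0.1, 6.4]
grip_width: 0.018
grasp_force: 59.6
```

```bash
python3 -c "
from plan import *
foot_now()"
```

```text
t 48.77 tcp [552.1 -28.4 117.2] z [ 0.004  0.    -1.   ] yax 79.8 w 18.0 g 59.6 F [0.6 0.1 6.4]
foot ana [ 1.   0.3 18.2]
```

Request:
drive_tool:
  increments:
    - [[0,0,0],[0,0,0],0.5]
    - [[0,0,0],[0,0,0],0.5]
    - [[0,0,0],[0,0,0],0.5]
    - [[0,0,0],[0,0,0],0.5]
    - [[0,0,0],[0,0,0],0.5]

```text
clock: 49.18
eef_pos: [0.5506, -0.0282, 0.1155]
tool_rot: [0.089, 0.996, 0.0, -0.0]
ft_force: [-0.2, 0.1, -0.3]
grip_width: 0.0426
grasp_force: 0.0
```

Request:
drive_tool:
  increments:
    - [[0,0,15],[0,0,0],0.5]
    - [[0,0,25],[0,0,0],0.5]
    - [[0,0,25],[0,0,0],0.5]
    - [[17.4,-16.4,0],[0,0,0],0]
    - [[17.4,-16.4,0],[0,0,0],0]
    - [[17.4,-16.4,0],[0,0,0],0]
    - [[17.4,-16.4,0],[0,0,0],0]
    - [[17.4,-16.4,0],[0,0,0],0]

```text
clock: 49.85
eef_pos: [0.6385, -0.111, 0.1808]
tool_rot: [0.089, 0.996, 0.0, 0.0]
ft_force: [-0.2, 0.9, 0.2]
grip_width: -0.0
grasp_force: 0.0
```

Request:
drive_tool:
  increments:
    - [[0,0,0],[0,0,0],0]
    - [[0,0,0],[0,0,0],0]
    - [[0,0,0],[0,0,0],0]

```text
clock: 50.1
eef_pos: [0.6373, -0.11, 0.1803]
tool_rot: [0.089, 0.996, 0.0, -0.0]
ft_force: [0.6, -0.6, 0.0]
grip_width: -0.0001
grasp_force: 0.0
```

```bash
python3 -c "
from plan import *
st()
c=camera('scene')
f=cv2.imread('pics/i5.png')[:,:,::-1]
k=600/91
n=cv2.resize(c['image'][150:241,205:296],None,fx=k,fy=k,interpolation=cv2.INTER_CUBIC)
for nm,(a,b,x,y) in dict(cap=(200,300,265,315),flange=(300,370,215,300),barrel=(365,415,262,315)).items():
    print(nm,np.abs(n[a:b,x:y].astype(float)-f[a:b,x:y]).mean())
"
```

```text
t 50.1 tcp [ 637.3 -110.   180.3] z [-0.001  0.001 -1.   ] yax 79.7 w -0.1 g 0.0 F [ 0.6 -0.6  0. ]
cap 9.961866666666667
flange 6.315350140056022
barrel 1.379119496855346
```

Identical state. I press (total −82.4 mm as before), then return and regrasp.

Request:
drive_tool:
  increments:
    - [[0.5,0,-30],[0,0,0],0]
    - [[0,0,-25],[0,0,0],0]
    - [[0,0,-10],[0,0,0],0]
    - [[0,0,-5],[0,0,0],0]
    - [[0,0,-5],[0,0,0],0]
    - [[0,0,-4],[0,0,0],0]
    - [[0,0,-2.7],[0,0,0],0]
    - [[0,0,-0.7],[0,0,0],0]

```text
clock: 50.82
eef_pos: [0.6389, -0.1099, 0.101]
tool_rot: [0.089, 0.996, 0.0, 0.002]
ft_force: [-4.6, 0.6, 10.0]
grip_width: 0.0001
grasp_force: 5.2
```

Request:
drive_tool:
  increments:
    - [[0,0,0],[0,0,0],0]
    - [[0,0,0],[0,0,0],0]
    - [[0,0,0],[0,0,0],0]
    - [[0,0,0],[0,0,0],0]
    - [[0,0,0],[0,0,0],0]

```text
clock: 51.23
eef_pos: [0.6389, -0.1099, 0.1011]
tool_rot: [0.089, 0.996, 0.0, 0.002]
ft_force: [-3.2, 1.2, 6.9]
grip_width: -0.0002
grasp_force: 3.4
```

Request:
drive_tool:
  increments:
    - [[0,0,7],[0,0,0],0]
    - [[0,0,35.2],[0,0,0],0.5]
    - [[0,0,40.2],[0,0,0],0.5]
    - [[-21.87,20.5,0],[0,0,0],0.5]
    - [[-21.87,20.5,0],[0,0,0],0.5]
    - [[-21.87,20.5,0],[0,0,0],0.5]
    - [[-21.87,20.5,0],[0,0,0],0.5]
    - [[0,0,0],[0,0,0],0.5]

```text
clock: 51.9
eef_pos: [0.5472, -0.0254, 0.1818]
tool_rot: [0.088, 0.996, 0.001, -0.001]
ft_force: [-0.2, -0.0, 0.1]
grip_width: 0.0424
grasp_force: 0.0
```

Request:
drive_tool:
  increments:
    - [[0,0,0],[0,0,0],0.5]
    - [[0,0,-25],[0,0,0],0.5]
    - [[0,0,-25],[0,0,0],0.5]
    - [[0,0,-15],[0,0,0],0.5]
    - [[0,0,0],[0,0,0],0.5]
    - [[0,0,0],[0,0,0],0.5]

```text
clock: 52.4
eef_pos: [0.5516, -0.029, 0.1156]
tool_rot: [0.09, 0.996, 0.0, 0.0]
ft_force: [0.3, -0.0, 1.3]
grip_width: 0.0426
grasp_force: 0.0
```

Request:
drive_tool:
  increments:
    - [[0,0,0],[0,0,0],0]
    - [[0,0,0],[0,0,0],0]
    - [[0,0,0],[0,0,0],0]
    - [[0,0,0],[0,0,0],0]
    - [[0,0,0],[0,0,0],0]

```text
clock: 52.82
eef_pos: [0.5525, -0.0285, 0.1177]
tool_rot: [0.089, 0.996, 0.0, 0.002]
ft_force: [0.1, 0.2, 5.4]
grip_width: 0.0182
grasp_force: 59.0
```

```bash
python3 -c "
from plan import *
foot_now()"
```

```text
t 52.82 tcp [552.5 -28.5 117.7] z [ 0.005 -0.    -1.   ] yax 79.7 w 18.2 g 59.0 F [0.1 0.2 5.4]
foot ana [ 1.5  0.2 18.7]
```

Request:
drive_tool:
  increments:
    - [[-0.6,0.1,2.5],[0,0,0],0]
    - [[-2.3,0.4,0.5],[-0.3,-1.64,0],0]
    - [[-2.3,0.4,0.5],[-0.3,-1.64,0],0]
    - [[-2.3,0.4,0.5],[-0.3,-1.64,0],0]
    - [[-2.9,0.5,0],[-0.35,-1.97,0],0]
    - [[-2.9,0.5,0],[-0.35,-1.97,0],0]
    - [[-2.9,0.5,0],[-0.35,-1.97,0],0]
    - [[0.4,0,0],[0,0,0],0]

```text
clock: 53.48
eef_pos: [0.5341, -0.0254, 0.12]
tool_rot: [0.089, 0.991, -0.009, 0.097]
ft_force: [1.6, -0.8, -1.2]
grip_width: 0.0181
grasp_force: 58.6
```

Request:
drive_tool:
  increments:
    - [[0.3,0,4],[0,0,0],0]
    - [[0,0,8],[0,0,0],0]
    - [[0,0,10],[0,0,0],0]
    - [[0,0,15],[0,0,0],0]
    - [[0,0,20],[0,0,0],0]
    - [[-3,0,25],[0,0,0],0]
    - [[-3,0,30],[0,0,0],0]
    - [[0,0,15],[0,0,0],0]

```text
clock: 54.15
eef_pos: [0.5304, -0.0254, 0.2512]
tool_rot: [0.089, 0.991, -0.008, 0.097]
ft_force: [0.7, 0.5, -0.1]
grip_width: 0.0181
grasp_force: 58.6
```

```bash
python3 -c "
from crate import *
import plan
plan.foot_now(); s,t=crate()
p,r=plan.now(); q=plan.cell(1,1)+[0,0,.25]; print(q); plan.delta(p,r,q,plan.up(92.7),12)
"
```

```text
t 54.15 tcp [530.4 -25.4 251.2] z [ 0.192 -0.033 -0.981] yax 79.8 w 18.1 g 58.6 F [ 0.7  0.5 -0.1]
foot ana [ -2.   -0.5 154. ]
s [([92.0, 211.0, 174.0, 283.0], 0.59)]
[ 0.4722 -0.3151  0.0219] 0.212
t [([348.0, 192.0, 407.0, 242.0], 0.68)]
[ 0.4728 -0.3129  0.0745] 0.325
[ 0.50143752 -0.28301375  0.25      ]
N=12 total [ -28.1 -257.6    3. ] [ 0.68 11.02 12.91] row [ -2.34 -21.47   0.25] [0.056 0.918 1.076]
```

Request:
drive_tool:
  increments:
    - [[-2.26,-21.45,0.7],[0.06,0.9,1.065],0]
    - [[-2.26,-21.45,0.7],[0.06,0.9,1.065],0]
    - [[-2.26,-21.45,0.7],[0.06,0.9,1.065],0]
    - [[-2.26,-21.45,0.7],[0.06,0.9,1.065],0]
    - [[-2.26,-21.45,0.7],[0.06,0.9,1.065],0]
    - [[-2.26,-21.45,0.7],[0.06,0.9,1.065],0]

```text
clock: 54.85
eef_pos: [0.5146, -0.1548, 0.2489]
tool_rot: [0.033, 0.998, -0.003, 0.047]
ft_force: [1.0, 0.9, -0.5]
grip_width: 0.0179
grasp_force: 58.7
```

Request:
drive_tool:
  increments:
    - [[-2.26,-21.45,0.7],[0.06,0.9,1.065],0]
    - [[-2.26,-21.45,0.7],[0.06,0.9,1.065],0]
    - [[-2.26,-21.45,0.7],[0.06,0.9,1.065],0]
    - [[-2.26,-21.45,0.7],[0.06,0.9,1.065],0]
    - [[-2.26,-21.45,0.7],[0.06,0.9,1.065],0]
    - [[-2.26,-21.45,0.7],[0.06,0.9,1.065],0]
    - [[0,0,0],[0,0,0],0]
    - [[0,0,0],[0,0,0],0]

```text
clock: 55.52
eef_pos: [0.5015, -0.2834, 0.2528]
tool_rot: [-0.021, 1.0, 0.002, 0.0]
ft_force: [0.1, 0.3, -0.8]
grip_width: 0.0178
grasp_force: 58.8
```

Request:
drive_tool:
  increments:
    - [[0,0,0],[0,0,0],0]
    - [[0,0,0],[0,0,0],0]
    - [[0,0,0],[0,0,0],0]
    - [[0,0,0],[0,0,0],0]

```text
clock: 55.85
eef_pos: [0.5024, -0.282, 0.2554]
tool_rot: [-0.023, 1.0, 0.0, 0.002]
ft_force: [-0.5, -0.8, -0.3]
grip_width: 0.018
grasp_force: 58.8
```

```bash
python3 - <<'E'
from crate import *
import plan
f,u=plan.foot_now(); s,t=crate()
p,r=plan.now(); q=plan.cell(1,1)+[0,0,.108]; plan.delta(p,r,q,plan.up(92.7),1)
lo=(80,120)
im=cv2.resize(s['image'][120:270,80:230],(600,600),interpolation=cv2.INTER_CUBIC)
for P in plan.tubepts(f,u): cv2.polylines(im,[((proj(s,P)+.5-np.array(lo))*4).astype(int)],True,(0,255,0),1)
for cx in(-30.5,30.5):
  for cy in(-30.5,30.5):
    P=tf(box(cx-28,cx+28,cy-28,cy+28,86,86),[.4725,-.315,.05]); cv2.polylines(im,[cv2.convexHull(((proj(s,P)+.5-np.array(lo))*4).astype(np.int32))],True,(255,255,0),1)
save('i10',im)
E
```

```text
t 55.85 tcp [ 502.4 -282.   255.4] z [ 0.004  0.001 -1.   ] yax 92.6 w 18.0 g 58.8 F [-0.5 -0.8 -0.3]
foot ana [  -3.1 -258.   156.4]
s [([112.0, 210.0, 188.0, 283.0], 0.64)]
[ 0.4949 -0.2798  0.009 ] 0.249
t [([331.0, 183.0, 392.0, 235.0], 0.81)]
[ 0.4971 -0.2784  0.0547] 0.377
N=1 total [  -1.    -0.5 -147.6] [-0.03  0.27  0.1 ] row [  -0.99   -0.52 -147.58] [-0.031  0.266  0.1  ]
```

View pics/i10.png

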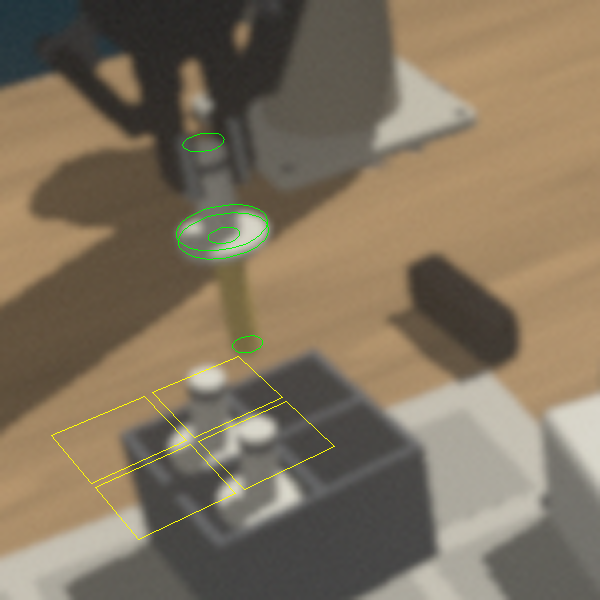

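The crate has been knocked. Its rim corners are now at about left (122,432), back (315,350), right (425,450) and front (220,543) in this crop. I re-measure before lowering.

```bash
python3 - <<'E'
from crate import *
import plan
from scipy.optimize import least_squares
s=camera('scene');t=camera('top')
cor=np.array([[122,432],[315,350],[425,450],[220,543]])/4+[80,120]-.5
m=np.array([[-63.5,-63.5,86],[-63.5,63.5,86],[63.5,63.5,86],[63.5,-63.5,86]])/1e3
r=least_squares(lambda p:(proj(s,tf(m,p))-cor).ravel(),[.496,-.279,.03]); print(np.round(r.x,4),np.round(r.fun,1))
# mask fits, cell tubes either excluded from cost
Ps=[]
for n,c in(('s',s),('t',t)):
    L=silhouettes('crate',c); M=L[0]['region'].astype(np.uint8); print(n,L[0]['bbox'],L[0]['conf'])
    M=cv2.morphologyEx(M,cv2.MORPH_CLOSE,np.ones((9,9),np.uint8))
    best=None
    for tubes in(0,1):
        parts=list(CRATE)+([cyl(30.5,-30.5,10,80,130),cyl(-30.5,-30.5,10,80,130)] if tubes else [])
        p,e=fit([(c,M*1.)],parts,np.array([.496,-.279,.03])); print(tubes,np.round(p,4),round(e,3))
# dark rim/inner divider check in top: saved for view
lo=(310,160);k=6
im=cv2.resize(t['image'][160:260,310:410],(600,600),interpolation=cv2.INTER_CUBIC)
for cx in(-30.5,30.5):
  for cy in(-30.5,30.5):
    P=tf(box(cx-28,cx+28,cy-28,cy+28,86,86),r.x); cv2.polylines(im,[cv2.convexHull(((proj(t,P)+.5-np.array(lo))*k).astype(np.int32))],True,(255,255,0),1)
save('i11',im)
E
```

```text
[ 0.4998 -0.2786  0.0376] [-0.4  0.1  0.6 -0.5  0.2 -0.9 -0.4  1. ]Traceback (most recent call last):
  File "<stdin>", line 11, in <module>
IndexError: list index out of range
```

```bash
python3 - <<'E'
from crate import *
from scipy.optimize import least_squares
import pickle
res=[]; ims={}
for k in range(3):
  for n in('scene','top'):
    c=camera(n); ims[n]=c; L=silhouettes('crate',c)
    if not L: continue
    M=cv2.morphologyEx(L[0]['region'].astype(np.uint8),cv2.MORPH_CLOSE,np.ones((9,9),np.uint8))
    for tubes in(0,1):
        parts=list(CRATE)+([cyl(30.5,-30.5,10,80,130),cyl(-30.5,-30.5,10,80,130)] if tubes else [])
        p,e=fit([(c,M*1.)],parts,np.array([.496,-.279,.03])); print(n,np.round(L[0]['bbox']),tubes,np.round(p,4),round(e,3))
# free fit: directly minimise over dark colour: crate pixels dark grey
for n,c in ims.items():
    g=c['image'].astype(int); dark=((g.max(2)<100)&(g.max(2)-g.min(2)<16)).astype(np.uint8)
    P=tf(CRATE[0],[.497,-.279,.04]); h=cv2.convexHull(proj(c,P).astype(np.float32)).reshape(-1,2)
    print(n,'model hull',np.round(h,0).tolist()[:8])
pickle.dump(ims,open('p9.pkl','wb'))
tiles=[]
for n,lo in(('scene',(100,190)),('top',(318,165))):
    c=ims[n]; k=4.44
    im=cv2.resize(c['image'][lo[1]:lo[1]+100,lo[0]:lo[0]+90],(400,444),interpolation=cv2.INTER_CUBIC)
    for cx in(-30.5,30.5):
      for cy in(-30.5,30.5):
        P=tf(box(cx-28,cx+28,cy-28,cy+28,86,86),[.4975,-.279,.042]); cv2.polylines(im,[cv2.convexHull(((proj(c,P)+.5-np.array(lo))*k).astype(np.int32))],True,(255,255,0),1)
    tiles.append(im)
save('i11',np.hstack(tiles))
E
```

```text
scene [109. 208. 190. 283.] 0 [ 0.4965 -0.2794  0.031 ] 0.128
scene [109. 208. 190. 283.] 1 [ 0.4965 -0.2793  0.0318] 0.154
top [335. 183. 393. 234.] 0 [ 0.498  -0.2789  0.0751] 0.387
top [335. 183. 393. 234.] 1 [ 0.498  -0.2789  0.0751] 0.387
scene [110. 211. 191. 285.] 0 [ 0.4958 -0.2799  0.0347] 0.174
scene [110. 211. 191. 285.] 1 [ 0.4957 -0.2799  0.0354] 0.201
top [335. 181. 392. 234.] 0 [ 0.4975 -0.278   0.074 ] 0.443
top [335. 181. 392. 234.] 1 [ 0.4975 -0.278   0.074 ] 0.443
scene [108. 210. 192. 283.] 0 [ 0.4961 -0.2798  0.0016] 0.213
scene [108. 210. 192. 283.] 1 [ 0.4962 -0.2798  0.0016] 0.241
top [335. 184. 392. 234.] 0 [ 0.4964 -0.2781  0.0572] 0.367
top [335. 184. 392. 234.] 1 [ 0.4964 -0.2781  0.0572] 0.367
scene model hull [[189.0, 258.0], [141.0, 284.0], [117.0, 255.0], [109.0, 227.0], [158.0, 206.0], [185.0, 230.0]]
top model hull [[392.0, 229.0], [381.0, 232.0], [336.0, 233.0], [333.0, 189.0], [340.0, 182.0], [388.0, 181.0]]
```

View pics/i11.png

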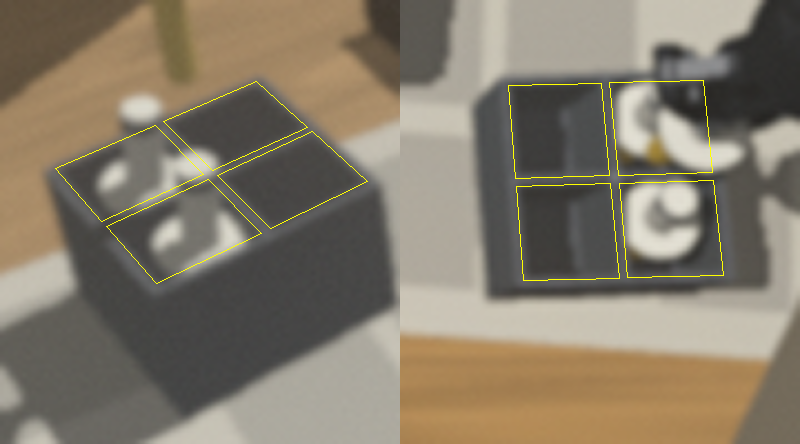

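The overlay at (0.4975, -0.279, yaw 0.042) fits the knocked crate in both views. Tubes A and B still stand in its right-hand cells, and the far-left cell is free at about (260,105) in the scene tile. I shift over it.

Request:
drive_tool:
  increments:
    - [[6.4,9,0],[0,0,0],0]
    - [[6.4,9,0],[0,0,0],0]
    - [[6.4,9,0],[0,0,0],0]
    - [[6.4,9,0],[0,0,0],0]
    - [[0,0,0],[0,0,0],0]
    - [[0,0,0],[0,0,0],0]
    - [[0,0,0],[0,0,0],0]
    - [[0,0,0],[0,0,0],0]

```text
clock: 57.47
eef_pos: [0.5278, -0.247, 0.2553]
tool_rot: [-0.022, 1.0, 0.0, 0.002]
ft_force: [-0.3, -0.6, -1.2]
grip_width: 0.018
grasp_force: 58.8
```

Request:
drive_tool:
  increments:
    - [[0,0,0],[0,0,0],0]
    - [[0,0,0],[0,0,0],0]
    - [[0,0,0],[0,0,0],0]
    - [[0,0,0],[0,0,0],0]

```text
clock: 57.8
eef_pos: [0.5278, -0.2472, 0.2553]
tool_rot: [-0.022, 1.0, 0.0, 0.002]
ft_force: [0.4, 0.3, -2.0]
grip_width: 0.0182
grasp_force: 58.8
```

```bash
python3 - <<'E'
from crate import *
import plan
f,u=plan.foot_now(); C=(.498,-.2785)
p,r=plan.now(); q=plan.cell(1,1,C,.045)+[0,0,.107]; print(q); plan.delta(p,r,q,plan.up(92.7),1)
for n in('scene','top'):
    c=camera(n); L=silhouettes('crate',c); print(n,[np.round(d['bbox']) for d in L[:1]])
E
```

```text
t 57.8 tcp [ 527.8 -247.2  255.3] z [ 0.004  0.001 -1.   ] yax 92.5 w 18.2 g 58.8 F [ 0.4  0.3 -2. ]
foot ana [  15.7 -219.3  156.3]
[ 0.52709709 -0.24665884  0.107     ]
N=1 total [  -0.7    0.5 -148.3] [-0.04  0.24  0.16] row [  -0.66    0.49 -148.35] [-0.041  0.244  0.163]
scene [array([109., 212., 192., 286.])]
top [array([335., 182., 390., 236.])]
```

Request:
drive_tool:
  increments:
    - [[-0.6,0.5,-25],[0,0.2,0],0]
    - [[0,0,-25],[0,0,0],0]
    - [[0,0,-23],[0,0,0],0]
    - [[0,0,-20],[0,0,0],0]
    - [[0,0,-16],[0,0,0],0]
    - [[0,0,-16],[0,0,0],0]
    - [[0,0,0],[0,0,0],0]
    - [[0,0,0],[0,0,0],0]

```text
clock: 58.67
eef_pos: [0.5266, -0.246, 0.1296]
tool_rot: [-0.022, 1.0, 0.001, -0.001]
ft_force: [-0.8, -0.6, -0.4]
grip_width: 0.0181
grasp_force: 58.8
```

Request:
drive_tool:
  increments:
    - [[0,0,-8],[0,0,0],0]
    - [[0,0,-8],[0,0,0],0]
    - [[0,0,-6],[0,0,0],0]
    - [[0,0,0],[0,0,0],0]
    - [[0,0,0],[0,0,0],0]
    - [[0,0,0],[0,0,0],0]

```text
clock: 59.17
eef_pos: [0.5273, -0.2463, 0.1083]
tool_rot: [-0.022, 1.0, 0.0, 0.0]
ft_force: [-0.1, 0.0, 0.4]
grip_width: 0.0178
grasp_force: 59.1
```

No contact on the way down. I release and retreat.

Request:
drive_tool:
  increments:
    - [[0,0,-1],[0,0,0],0]
    - [[0,0,0],[0,0,0],0]
    - [[0,0,0],[0,0,0],0.42]
    - [[0,0,0],[0,0,0],0.42]
    - [[0,0,0],[0,0,0],0.42]
    - [[0,0,0],[0,0,0],0.42]
    - [[0,0,0],[0,0,0],0.42]

```text
clock: 59.75
eef_pos: [0.5272, -0.2463, 0.1072]
tool_rot: [-0.022, 1.0, 0.0, 0.0]
ft_force: [-0.6, -0.1, -0.6]
grip_width: 0.0358
grasp_force: 0.0
```

Request:
drive_tool:
  increments:
    - [[0,0,20],[0,0,0],0.42]
    - [[0,0,35],[0,0,0],0.42]
    - [[0,0,35],[0,0,0],0.42]
    - [[0,0,35],[0,0,0],0.42]
    - [[0,30,10],[0,0,0],0.42]
    - [[0,35,0],[0,0,0],0.42]
    - [[0,35,0],[0,0,0],0.42]
    - [[0,35,0],[0,0,0],0.42]

```text
clock: 60.42
eef_pos: [0.5273, -0.1104, 0.2428]
tool_rot: [-0.022, 1.0, 0.0, 0.001]
ft_force: [0.3, 0.4, -0.5]
grip_width: 0.0357
grasp_force: 0.0
```

Request:
drive_tool:
  increments:
    - [[0,35,0],[0,0,0],0.42]
    - [[0,35,0],[0,0,0],0.42]
    - [[0,0,0],[0,0,0],0.42]
    - [[0,0,0],[0,0,0],0.42]
    - [[0,0,0],[0,0,0],0.42]
    - [[0,0,0],[0,0,0],0.42]

```text
clock: 60.92
eef_pos: [0.5274, -0.0423, 0.2422]
tool_rot: [-0.022, 1.0, 0.0, 0.0]
ft_force: [-0.0, 1.2, -0.6]
grip_width: 0.0357
grasp_force: 0.0
```

```bash
python3 - <<'E'
from crate import *
st()
C=(.498,-.2785,.045)
for n in('scene','top'):
    c=camera(n)
    B=[np.round(d['bbox']).tolist() for d in silhouettes('tube_a',c)]; print(n,B)
    for cx,cy in((1,-1),(-1,-1),(1,1)):
        q=tf(np.array([[cx*.0305,cy*.0305,.13],[cx*.0305,cy*.0305,.08]]),C); uv=proj(c,q)
        g=[c['image'][int(round(v)),int(round(u))].tolist() for u,v in uv]; print((cx,cy),np.round(uv,1).tolist(),'cap/flange colour',g)
E
```

```text
t 60.92 tcp [527.4 -42.3 242.2] z [ 0.001  0.    -1.   ] yax 92.5 w 35.7 g 0.0 F [-0.   1.2 -0.6]
scene [[317.0, 162.0, 335.0, 199.0], [291.0, 157.0, 301.0, 194.0], [132.0, 225.0, 155.0, 253.0], [160.0, 215.0, 173.0, 240.0], [122.0, 211.0, 139.0, 236.0], [109.0, 210.0, 193.0, 282.0]]
(1, -1) [[137.6, 225.7], [141.7, 243.3]] cap/flange colour [[174, 171, 162], [119, 117, 109]]
(-1, -1) [[125.1, 212.9], [129.4, 230.2]] cap/flange colour [[164, 136, 102], [127, 124, 117]]
(1, 1) [[162.9, 214.3], [166.0, 231.7]] cap/flange colour [[117, 113, 104], [120, 117, 111]]
top [[146.0, 249.0, 162.0, 267.0], [168.0, 166.0, 182.0, 185.0], [370.0, 212.0, 386.0, 225.0], [190.0, 187.0, 206.0, 208.0], [352.0, 189.0, 360.0, 203.0]]
(1, -1) [[381.7, 189.5], [375.3, 193.4]] cap/flange colour [[70, 69, 65], [90, 88, 82]]
(-1, -1) [[384.2, 213.4], [377.6, 216.2]] cap/flange colour [[97, 95, 88], [132, 130, 121]]
(1, 1) [[357.6, 190.3], [352.4, 194.1]] cap/flange colour [[105, 103, 95], [86, 83, 76]]
```

All three tubes are detected standing in three separate crate cells, and the gripper is clear. I hand in.

```bash
python3 -c "
from workcell import job_done
print(job_done())"
```

```text
the job is handed in; nothing more can be done
None
```

I ran all three tubes through the analyser in order, left to right, pressing the start button fully down each time. They now stand in three separate crate cells, and the job is handed in; the hand-in returned no verdict.

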